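# Put the checking gauges back in their rack

### The job

The station is done: put its two loose checking gauges away in the leaning slotted rack. Lift the long gauge off the bench hook and stand it in the second slot from the front, and stand the short gauge that lies on the inspection block in the front slot, each on edge with its small end hole up, about centred across the rack and pressed gently past the sprung roller until it is fully home on the slot floor. Let go of both, and do not disturb the gauge already in the rack or knock over or shove anything else on the bench.

Things in the scene. Friction and masses are not known exactly. Their poses are not given: they have to be found in the camera images.
- long_gauge: Aluminium gauge plate 165 x 80 x 10 mm, 0.2 to 0.36 kg, hanging upright on the hook. Origin in the middle of the plate (mid thickness); x along the 165 mm towards the end with the 26 mm hanging hole (centre 20 mm from that end, 27 mm of solid plate on either side of it; a 44 mm bore lies nearer the other end), y along the 80 mm, z across the thickness.
- long_gauge_foot (a point): Middle of the long gauge's foot: the short edge far from the hanging hole, mid thickness. Axes as the gauge's.
- short_gauge: Aluminium gauge plate 130 x 62 x 10 mm, 0.13 to 0.23 kg, lying on the inspection block, z up, its middle plane 37 mm above the bench, 9 mm overhang at each long side, hole end roughly away from the robot. Origin in the middle of the plate; x along the 130 mm towards the end with the 26 mm round hanging hole (centre 20 mm from that end; the other opening is a 34 x 20 mm window), y along the 62 mm.
- short_gauge_foot (a point): Middle of the short gauge's foot: the short edge far from the hanging hole, mid thickness. Axes as the gauge's.
- racked_gauge: Aluminium gauge plate 180 x 72 x 10 mm already standing in the third slot from the front. Same axes as the others. Leave alone.
- rack: Gauge rack, fixed: grey plastic block 160 x 100 mm on a steel foot, leaning back 20 degrees, with four slots across it, open at both ends, 13 mm wide, 36 mm deep, 40 mm apart (plates in neighbouring slots stand 30 mm apart). Top edge up to 115 mm above the bench. Origin under the foot's middle; x from the front (robot's side) to the rear, z up.
- slot1 (a point): Front slot (nearest the rack's front): point on the slot floor, midway between its walls and its ends. z points up along the leaning slot (20 degrees from vertical, leaning to the rear), x square to the slot walls towards the rear, y along the slot. A seated gauge's x lies along this z, its foot here, up to 1.5 mm to the rear.
- slot2 (a point): Second slot from the front, 40 mm behind the first: the same point and axes as slot1.
- roller1 (a joint): Sprung steel roller bar in the front wall of the front slot, 44 mm long, centred, 18 mm above the slot floor, sticking 5 mm into the slot; value = how far it is pushed back (m, 0 to 0.006, 0.002 with a gauge behind it). A gauge stops on it under its own weight, takes a push of about 5 to 25 N to get past it, then only a few N down to the floor, and stays clamped against the rear wall.
- roller2 (a joint): The same roller bar in the second slot.
- hook_stand: Bench hook, fixed: steel foot 110 x 110 x 12 mm, 22 mm aluminium post 202 mm tall, 6 mm wire hook at 190 mm height. Origin on the bench below the post's front face; the hook points along -x of this frame, roughly to the robot. The wire lies level from 58 to 72 mm in front of the post, then rises to its tip. The gauge hangs on the level part, square to the wire, free to swing.
- hook_tip (a point): Tip of the hook's wire, 88 mm in front of the post and 10 mm above the wire's level part. To come off, the gauge must rise about 12 to 17 mm (the hole lets it rise 20 mm) and then move off along -x of the hook stand for 35 mm or more.
- inspection_block: Dark steel block 110 x 44 x 32 mm, fixed, long side along its x; the short gauge lies on it, lined up with it within about 6 degrees. Origin under its middle.
- valve_a: Black plastic and brass valve unit standing upright, 42 mm across, 80 mm tall; origin under its middle. Leave alone.
- valve_b: Black plastic and brass valve unit standing upright, 42 mm across, 80 mm tall; origin under its middle. Leave alone.
- valve_c: Black plastic and brass valve unit standing upright, 42 mm across, 80 mm tall; origin under its middle. Leave alone.
- bottle: White bottle, 48 mm across, 130 mm tall; origin under its middle. Leave alone.
- wrench: Adjustable wrench with red handle, 230 mm long, lying on the bench; origin near the middle of its length. Leave alone.
- screwdriver: Screwdriver with blue handle, 190 mm long, lying on the bench; origin under its middle. Leave alone.
Not all that is in view belongs to the job. What is shaped like the short_gauge but pink or turquoise is not meant.

How it is judged (in metres and radians):
At the end, for the whole second after the job is handed in: The long gauge stands in the second slot and the short gauge in the front slot, hole end up: each foot within 3 mm of the slot floor, within 5 mm of the slot's middle plane and 20 mm of centred across the rack, leaning as the slot within 0.07 rad, released and at rest (x of long_gauge_foot in the frame of slot2 between -0.005 and 0.005 m and y of long_gauge_foot in the frame of slot2 between -0.02 and 0.02 m and z of long_gauge_foot in the frame of slot2 between -0.003 and 0.003 m and angle between the x axis of long_gauge and the z axis of slot2, either way round below 0.07 rad and linear speed of each of long_gauge, short_gauge below 0.02 m/s and contact force between each of long_gauge, short_gauge and the fingers below 0.1 N and x of short_gauge_foot in the frame of slot1 between -0.005 and 0.005 m and y of short_gauge_foot in the frame of slot1 between -0.02 and 0.02 m and z of short_gauge_foot in the frame of slot1 between -0.003 and 0.003 m and angle between the x axis of short_gauge and the z axis of slot1, either way round below 0.07 rad); the robot touches nothing.
It fails at once if the gauge already in the rack was disturbed (moved over 15 mm) (distance of racked_gauge from where it was at the start of the episode above 0.015 m).
It fails at once if a gauge was slammed or forced into the rack (over 150 N on it) (contact force between any of long_gauge, short_gauge and rack above 150 N).
It fails at once if a valve unit, the bottle or a tool was shoved more than 30 mm (distance of any of valve_a, valve_b, valve_c, bottle, wrench, screwdriver from where it was at the start of the episode above 0.03 m).
It fails at once if a valve unit or the bottle was knocked over (angle between any of valve_a, valve_b, valve_c, bottle's own z axis and vertical above 0.6 rad).
It also fails if it takes over 69 s, if anything falls off the work surface, if the arm or the gripper's body presses on something with over 40 N, if the wrist force passes 120 N, or if a joint passes its speed limit or range.

### The arm

A 6-joint arm with a two-finger parallel gripper is mounted at the origin on the work surface. World frame = base frame: x ahead of the robot, y to its left, z up, the work surface at z = 0. Lengths are in mm, angles in degrees, forces in N, time in s.
With the tool pointing down it reaches from about 275 to 975 mm from the base axis. Payload 8.4 kg.
Tool frame: the origin (TCP) lies at the very end of the fingers, on their centre line; the grasp point (between the pads) lies 19 mm behind it; z points along the fingers, y is the line along which they close (so a half turn about z gives the same grasp; the last joint's range is limited). The gripper opens to 92 mm and grips with 3 to 60 N. Pads are 20 mm wide; open, the fingers measure 128 mm over their backs; the gripper's body (75 mm by 189 mm) begins 69 mm behind the grasp point.
Start: joints at [67.013, 20.225, 93.587, -0, 66.188, -0.138], TCP at [242.694, 575.958, 214.583] pointing down, gripper open.
Joint ranges: [-150.9, 150.9], [-52.94, 120.26], [3.33, 152.33], [-74.26, 254.26], [0, 154.13], [-172.89, 172.89]. Speed limits (degrees/s): [127.2, 127.2, 159.86, 180, 180, 180].

### API

Orientations are given as a 3x3 rotation matrix whose columns are the frame's x, y, z axes.
In Python, from bench import arm gives the robot as it stands.
- The arm moves only by the tool carry_out, never from a script. Its argument "targets" is a list of rows, each an object with "xyz": the shift along the tool's x, y, z in m, a list of three; "twist": the turn, a rotation vector about the tool's x, y, z in rad, a list of three; "grip": the closure, from 0 (fully open) to 1 (shut). A call has 1 to 8 rows; each row shifts and turns the commanded pose from where the row before left it, along the tool's axes as they then stand; what a row does not reach is not made up. A row lasts 1/10 s, in which the tool goes at most 50 mm and 8.59 degrees, less where a joint would pass 70% of its speed; a pose out of reach is approached as far as the arm can. A call with a gripper value outside its range is refused whole. The fingers move at their own pace and stop on an object; "force" is the grip in N (left out, the last holds). Time passes only in rows, so rows that do not move let the fingers close. It gives the time, the measured TCP pose, the force, the opening and the grip force at its end, in the units of the state.
- arm.observe(): the state, without advancing time (a new reading comes with each control period).
- arm.camera(name): name is "side" or "top"; returns a dict with "color" (480x640x3 uint8, blue, green, red), "depth" (480x640 float32, mm along the optical axis (not along the pixel's ray), 0 where there is no reading), "vfov" (degrees; the focal length in pixels is half the picture's height over the tangent of half this angle, whatever the lens; pixels are square), "cx", "cy" (the principal point, pixels), "view" (4x4, takes a point from world to camera coordinates). Camera axes: x right, y down, z forward; pixel columns grow to the right and rows downward; lengths in mm; the calibration is good to about 2 mm. A picture is of the moment at which its call begins.
- arm.job_done(): hands the job in; it is judged then, once.
The state is a dict: "time": time; "joint_pos": joint angles; "qd": joint speeds; "effort": joint torques, N m; "position": TCP position; "tcp_rot": TCP orientation; "wrist_force": force on the tool from outside, world axes, zero at the start; "moment": the same for the moment, N m; "width": opening from 0.0 (shut) to 1.0 (fully open); "finger_force": force on a finger pad.
Only numpy, scipy, OpenCV 4.12 (cv2) and the standard library are available. Lean on these libraries where they do the work, as an engineer would, in place of code of your own. Each camera call takes 0.05 s, during which the arm holds its last target. There are 200 camera calls.

## Working session

There is one attempt and no reset: what is moved stays moved. The work goes in short steps, Python scripts to look and compute and a tool call to move; the robot and the scene stay as the last step left them, time stands still between calls to the robot, and variables do not carry over. Pictures are saved under pics/ and viewed, at most 10 in all, crops included, and the job is handed in when it is done.

Besides the shell and the picture viewer there is one more tool, called after "Call:" as name(argument=value, ...) on one line, values as JSON. carry_out: Moves the arm, as the interface text tells. Its arguments: {"type":"object","properties":{"targets":{"type":"array","items":{"type":"object","properties":{"xyz":{"type":"array","items":{"type":"number"}},"twist":{"type":"array","items":{"type":"number"}},"grip":{"type":"number"}}}},"force":{"type":"number"}},"required":["targets"]}

```bash
mkdir -p pics; ls
cat > h.py <<'E'
import numpy as np, cv2
from bench import arm
def cam(name):
    c=arm.camera(name); H,W=c["depth"].shape
    f=H/2/np.tan(np.radians(c["vfov"]/2))
    v,u=np.mgrid[0:H,0:W]; d=c["depth"].astype(float)
    P=np.stack([(u-c["cx"])*d/f,(v-c["cy"])*d/f,d,np.ones_like(d)],-1)
    V=np.array(c["view"]); Wd=P@np.linalg.inv(V).T
    Wd=Wd[...,:3]; Wd[d==0]=np.nan
    return c["color"],Wd,V,f,c
E
python3 - <<'E'
from h import *
for n in("side","top"):
    col,W,V,f,c=cam(n); cv2.imwrite(f"pics/{n}0.png",col); np.savez(f"{n}0.npz",col=col,W=W,V=V,f=f,cx=c["cx"],cy=c["cy"])
    print(n,np.linalg.inv(V).round(3).tolist(),f,c["cx"],c["cy"])
print(arm.observe())
E
```

```text
pics
side [[0.732, -0.347, 0.587, -175.295], [-0.681, -0.396, 0.616, -829.286], [0.019, -0.85, -0.526, 763.055], [0.0, 0.0, 0.0, 1.0]] 533.3202075689223 325.7843849016916 237.77307081677782
top [[-0.022, -0.996, 0.091, 367.758], [-1.0, 0.021, -0.017, -97.18], [0.015, -0.091, -0.996, 1396.548], [0.0, 0.0, 0.0, 1.0]] 524.6653171432674 326.3316264811048 244.30038367602452
{'time': 0.1, 'joint_pos': array([ 6.70131582e+01,  2.02562450e+01,  9.36257795e+01, -1.70757699e-04,
        6.61872046e+01, -1.41030193e-01]), 'qd': array([-0.02363409, -0.13613705, -0.12899028, -0.02106913,  0.01727855,
        0.10924103]), 'effort': array([ 1.00699868e-03, -5.94908381e+01, -3.34931552e+01,  7.00972555e-02,
        1.84415438e-02, -1.46565503e-05]), 'position': array([242.51811525, 575.54040603, 213.95633965]), 'tcp_rot': array([[-9.21553482e-01,  3.88251156e-01, -4.69345413e-04],
       [ 3.88251440e-01,  9.21552809e-01, -1.11339680e-03],
       [ 2.48989632e-07, -1.20827873e-03, -9.99999270e-01]]), 'wrist_force': array([-0.7316097 , -0.23640814, -0.05509864]), 'moment': array([0.03864902, 0.02714237, 0.03908903]), 'finger_force': 0.0, 'width': 1.0021666864947367}
```

View pics/side0.png

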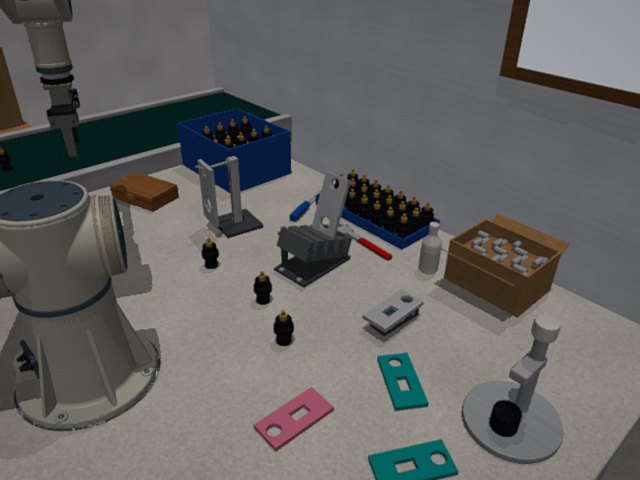

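View pics/top0.png

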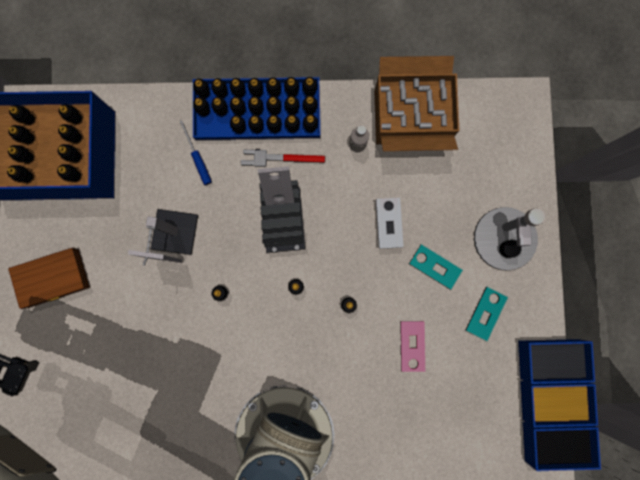

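```bash
cat >> h.py <<'E'
def plane(P,it=300,t=1.5,seed=0):
    P=P[np.isfinite(P).all(1)]; r=np.random.default_rng(seed); best=None
    for _ in range(it):
        a=P[r.choice(len(P),3,False)]; n=np.cross(a[1]-a[0],a[2]-a[0]); 
        if np.linalg.norm(n)<1: continue
        n/=np.linalg.norm(n); m=abs((P-a[0])@n)<t
        if best is None or m.sum()>best.sum(): best=m
    Q=P[best]; c=Q.mean(0); n=np.linalg.svd(Q-c)[2][2]
    return c,n,Q
E
python3 - <<'E'
from h import *
S=np.load("side0.npz");T=np.load("top0.npz")
def reg(D,u0,u1,v0,v1): return D["W"][v0:v1,u0:u1].reshape(-1,3)
def sh(n,P):
    c,nn,Q=plane(P); print(n,c.round(1),nn.round(3),len(Q),len(P)); return c,nn,Q
b=reg(T,440,460,330,470); print("bench z top",np.nanmedian(b[:,2]), "side",np.nanmedian(reg(S,180,250,350,420)[:,2]))
# racked gauge
P=reg(S,310,352,165,235); P=P[(P[:,2]>125)]
c,n,Q=sh("racked side",P); print(Q.min(0),Q.max(0))
P=reg(S,195,222,150,240);P=P[P[:,2]>30]
c,n,Q=sh("long side",P); print(Q.min(0),Q.max(0))
# short
for D,r in((T,(365,415,190,255)),(S,(355,430,280,340))):
    P=reg(D,*r); P=P[(P[:,2]>36)&(P[:,2]<50)]; print("short",len(P),np.median(P,0), cv2.minAreaRect(P[:,:2].astype(np.float32)))
# rack top
for D,r in((T,(255,310,165,255)),(S,(270,355,215,290))):
    P=reg(D,*r); P=P[(P[:,2]>45)&(P[:,2]<122)]
    c,n,Q=sh("racktop",P); print(cv2.minAreaRect(Q[:,:2].astype(np.float32)),Q[:,2].min(),Q[:,2].max())
# hook stand
P=reg(T,140,205,200,265); m=(P[:,2]>8)&(P[:,2]<18); print("foot",cv2.minAreaRect(P[m][:,:2].astype(np.float32)))
m=(P[:,2]>185)
for p in P[m][::6]: print(p.round(0),end="")
# valves
for nme,(u,v) in dict(a=(220,293),b=(296,287),c=(349,305)).items():
    P=reg(T,u-14,u+14,v-14,v+14);P=P[P[:,2]>25]; print(nme,np.median(P,0),P[:,2].max())
E
```

```text
bench z top -0.06965475941615296 side 0.12940551082328966
racked side [629.3  -3.5 170.7] [-0.937 -0.081  0.34 ] 491 1022
[609.55258467 -39.48757061 125.07913623] [649.41284863  35.62357735 218.726352  ]
long side [457.7 292.3 119.8] [-0.988  0.154  0.001] 496 1352
[449.90979024 250.02368365  36.61577894] [465.59552191 337.24274647 202.57396373]
short 1013 [ 544.12675336 -286.65895886   42.06390034] ((545.1593627929688, -286.9100341796875), (130.61480712890625, 63.34744644165039), 2.126908302307129)
short 1158 [ 539.61699225 -287.9262664    41.94363636] ((545.4994506835938, -285.688232421875), (136.09609985351562, 65.85643005371094), 1.5307036638259888)
racktop [561.2  -7.9  94.9] [-0.359 -0.024 -0.933] 566 2177
((580.1620483398438, -4.929401397705078), (152.28201293945312, 99.22151947021484), 4.559877872467041) 56.459513312020135 117.50116738650604
racktop [565.  -14.   94.4] [0.341 0.037 0.939] 417 2241
((578.36669921875, -6.088184356689453), (154.57034301757812, 102.70696258544922), 3.5187196731567383) 61.52912535557732 117.4894650964277
foot ((548.252197265625, 296.947998046875),
[... 454 characters left out ...]
191.][510. 285. 197.][505. 284. 199.][498. 290. 196.][494. 290. 195.][490. 291. 191.][485. 290. 193.][480. 290. 195.][475. 290. 195.][468. 306. 201.][468. 294. 196.][466. 300. 197.][466. 287. 197.][464. 301. 201.][464. 289. 198.][463. 274. 202.][462. 306. 200.][461. 293. 198.][461. 279. 200.][461. 265. 201.][461. 254. 193.][459. 289. 203.][459. 276. 201.][459. 264. 197.][458. 299. 188.][456. 279. 199.][456. 265. 203.][457. 256. 186.][454. 266. 199.][454. 255. 190.][450. 297. 201.][445. 299. 200.][441. 298. 204.]a [372.0090076  153.06460441  58.51758934] 84.2562587997295
b [383.19878612 -40.9215964   58.57911324] 82.43492836019118
c [ 334.83514442 -173.68932387   58.84718523] 84.4550973866053
```

Run:
```python
import cv2,numpy as np
S=cv2.imread("pics/side0.png");
a=cv2.resize(S[140:300,180:370],None,fx=4,fy=4,interpolation=cv2.INTER_CUBIC)[:600,:800]
a=cv2.resize(S[145:295,180:370],(760,600),interpolation=cv2.INTER_CUBIC)
cv2.imwrite("pics/crop1.png",a)
```

```text
(no output)
```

View pics/crop1.png

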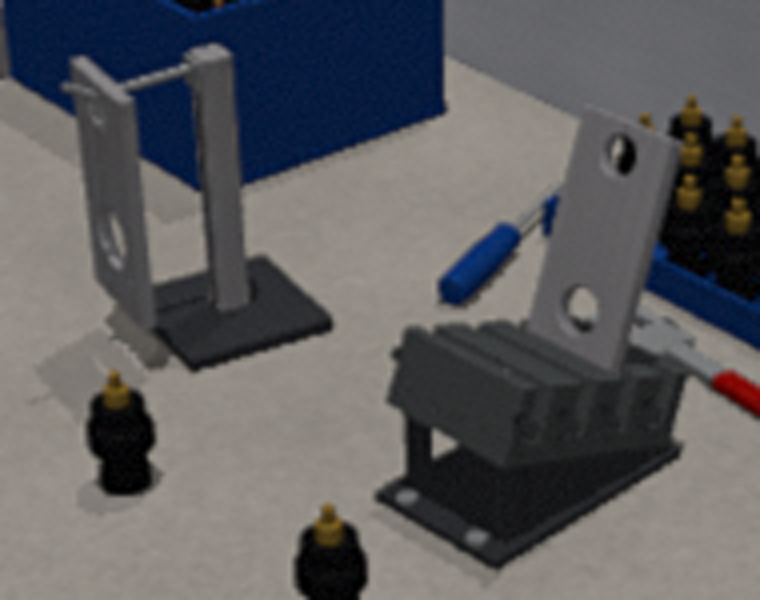

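```bash
cat > rk.py <<'E'
from h import *
S=np.load("side0.npz");T=np.load("top0.npz")
def reg(D,u0,u1,v0,v1): return D["W"][v0:v1,u0:u1].reshape(-1,3)
c20,s20=np.cos(np.radians(20)),np.sin(np.radians(20))
def R(y): 
    c,s=np.cos(y),np.sin(y); Z=np.array([[c,-s,0],[s,c,0],[0,0,1]])
    return Z@np.array([[c20,0,s20],[0,1,0],[-s20,0,c20]])
E
python3 - <<'E'
from rk import *
P=reg(S,310,352,165,235); P=P[(P[:,2]>125)]; c,n,Q=plane(P,t=2)
for t in (1,2,3):
  c,n,_=plane(P,t=t); print("racked",c.round(1),n.round(3),np.degrees(np.arctan2(n[1],n[0])))
for yaw in np.radians([3,3.5,4,4.5,5,5.5]):
    M=R(yaw); q=Q@M; out=[np.degrees(yaw),q[:,0].mean(),q[:,0].std(),*np.percentile(q[:,1],[1,99]),q[:,2].max()]
    for D,r in((T,(255,310,165,255)),(S,(265,360,205,290))):
        p=reg(D,*r); p=p[(p[:,2]>50)&(p[:,2]<122)&(p[:,0]<640)]@M; ok=(p[:,2]<np.nanpercentile(p[:,2],90)+4)
        out+=list(np.percentile(p[:,1],[1,3,97,99])); 
        h,e=np.histogram(p[:,2],np.arange(200,360,1)); k=h.argmax(); s=p[abs(p[:,2]-e[k])<3]; out+=[np.median(s[:,2]),*np.percentile(s[:,0],[1,99])]
    print(np.round(out,1).tolist())
# long gauge width
P=reg(S,190,228,145,245);P=P[P[:,2]>30]
c,n,Q=plane(P,t=2.5); n=n*[1,1,0]; n/=np.linalg.norm(n); n*=-np.sign(n[0]); w=np.array([n[1]*1.,-n[0],0]) # width axis ~ +y
print("long",c,n,w); 
for z0,z1 in((45,60),(100,120),(130,160),(40,200)):
    m=(Q[:,2]>z0)&(Q[:,2]<z1); print(z0,np.percentile(Q[m]@w,[1,3,50,97,99]).round(1),(Q[m]@n).mean())
print(np.percentile(Q[:,2],[1,99]), "wire w:",np.array([475,291,195])@w)
# top view top edge
P=reg(T,125,190,235,275);P=P[P[:,2]>192]; m=abs((P-c)@n+5)<9; print("top edge w",np.percentile(P[m]@w,[0,3,50,97,100]).round(1), (P[m]@n).mean()-c@n)
# robot: vertical extents near base axis
E
```

```text
racked [629.   -3.1 169.9] [-0.937 -0.08   0.339] -175.09197263443315
racked [629.1  -2.9 170.4] [-0.936 -0.082  0.341] -174.97872035957258
racked [629.1  -2.3 170.5] [-0.937 -0.079  0.341] -175.17336199350223
[3.0, 531.9, 1.3, -71.1, 1.4, 426.6, -86.2, -84.3, 11.1, 12.9, 280.4, 434.0, 565.3, -88.0, -86.8, 8.0, 12.0, 281.4, 432.4, 564.1]
[3.5, 531.6, 1.2, -76.6, -4.1, 426.5, -90.9, -89.2, 6.0, 8.0, 280.4, 433.9, 565.4, -92.7, -91.4, 3.4, 7.6, 281.3, 432.0, 563.4]
[4.0, 531.3, 1.1, -82.2, -9.5, 426.3, -95.8, -94.0, 1.1, 3.0, 280.3, 433.6, 565.4, -97.3, -96.0, -1.2, 2.9, 281.2, 431.6, 562.8]
[4.5, 530.8, 1.1, -87.7, -14.9, 426.2, -100.6, -98.8, -3.6, -2.0, 280.2, 433.2, 565.0, -102.1, -100.8, -5.7, -1.6, 281.0, 431.1, 561.7]
[5.0, 530.4, 1.1, -93.3, -20.4, 426.0, -105.5, -103.6, -8.6, -6.6, 280.1, 432.9, 564.8, -106.8, -105.7, -10.0, -6.1, 280.9, 430.4, 561.0]
[5.5, 529.9, 1.1, -98.9, -25.8, 425.8, -110.3, -108.5, -13.5, -11.4, 279.6, 432.0, 564.3, -111.8, -110.6, -14.6, -10.7, 280.6, 429.7, 560.4]
long [630.72856449 546.71230339  87.92810781] [-0.99999395 -0.00347939 -0.        ] [-0.
[... 293 characters left out ...]
455287212595Traceback (most recent call last):
  File "<stdin>", line 20, in <module>
    return _quantile_unchecked(
        a, q, axis, out, overwrite_input, method, keepdims, weights)
    return _ureduce(a,
                    func=_quantile_ureduce_func,
    ...<5 lines>...
                    overwrite_input=overwrite_input,
                    method=method)
    r = func(a, **kwargs)
    result = _quantile(arr,
                       quantiles=q,
    ...<2 lines>...
                       out=out,
                       weights=wgt)
    slices_having_nans = np.isnan(arr[-1, ...])
                                  ~~~^^^^^^^^^
IndexError: index -1 is out of bounds for axis 0 with size 0
```

Call:
carry_out(targets=[{"xyz":[0,0,-0.04],"twist":[0,0,0],"grip":0},{"xyz":[0,0,-0.04],"twist":[0,0,-0.08],"grip":0},{"xyz":[-0.03,-0.03,0],"twist":[0,0.1,-0.08],"grip":0},{"xyz":[-0.03,-0.03,0],"twist":[0,0.1,-0.08],"grip":0}])

```text
time: 0.5
position: [282.6, 503.0, 293.5]
tcp_rot: [[-0.969, 0.151, -0.194], [0.144, 0.988, 0.051], [0.199, 0.022, -0.98]]
wrist_force: [1.4, 0.3, -1.2]
width: 0.998
finger_force: 0.0
```

Run:
```python
from rk import *
s=arm.observe(); print(s["joint_pos"].round(3).tolist(),s["position"].round(2).tolist(),s["tcp_rot"].round(4).tolist())
P=reg(S,195,222,150,240);P=P[(P[:,2]>30)&(P[:,0]<490)&(P[:,1]<400)]
c,n,Q=plane(P,t=2); n=n*[1,1,0]; n/=np.linalg.norm(n); n*=-np.sign(n[0]); w=np.array([n[1],-n[0],0])
print("long",c,n,w,len(Q))
for z0,z1 in((45,60),(110,160),(130,160),(36,200)):
    m=(Q[:,2]>z0)&(Q[:,2]<z1); print(z0,np.percentile(Q[m]@w,[0,3,50,97,100]).round(1),(Q[m]@n).mean())
print(np.percentile(Q[:,2],[0,1,99,100]))
P=reg(T,125,190,235,275);P=P[(P[:,2]>192)&(P[:,2]<203)]; x=P@n-c@n; m=abs(x+5)<9; print("top edge w",np.percentile(P[m]@w,[0,3,50,97,100]).round(1),np.percentile(x[m],[5,50,95]))
P=reg(T,140,205,200,265); m=(P[:,2]>185)&(P[:,0]>470)&(P[:,0]<512); print("wire",np.c_[P[m]@n-c@n,P[m]@w].round(0).tolist()); m=(P[:,2]>185)&(P[:,0]>512); print("post",np.percentile((P[m]@n-c@n),[2,98]),np.percentile(P[m]@w,[2,98]))
P=reg(T,60,120,265,300);
```

```text
[53.843, 14.534, 92.193, 11.017, 77.768, -30.35] [282.56, 502.98, 293.54] [[-0.9693, 0.1512, -0.194], [0.1439, 0.9883, 0.0511], [0.1994, 0.0216, -0.9797]]
long [457.66158494 291.46294147 122.33167217] [-0.98827264  0.15269968  0.        ] [0.15269968 0.98827264 0.        ] 545
45 [315.8 321.3 356.4 399.3 401.2] -407.5935431507669
110 [317.3 321.5 359.5 399.5 403.7] -407.7499611727457
130 [317.3 321.4 359.2 399.  403.7] -407.7217787814591
36 [315.8 321.5 356.3 399.8 404.5] -407.7782535240476
[ 36.61577894  38.16009505 200.50292787 202.57396373]
top edge w [321.1 321.9 360.  399.1 402.4] [-9.65336549 -4.86508627 -0.12298296]
wire [[-55.0, 360.0], [-52.0, 362.0], [-52.0, 359.0], [-53.0, 357.0], [-50.0, 362.0], [-50.0, 359.0], [-51.0, 358.0], [-48.0, 361.0], [-48.0, 358.0], [-45.0, 360.0], [-46.0, 358.0], [-43.0, 364.0], [-43.0, 360.0], [-43.0, 359.0], [-40.0, 362.0], [-41.0, 360.0], [-41.0, 358.0], [-38.0, 361.0], [-38.0, 358.0], [-39.0, 359.0], [-36.0, 362.0], [-36.0, 361.0], [-37.0, 358.0], [-34.0, 361.0], [-34.0, 362.0], [-35.0, 359.0], [-32.0, 362.0], [-32.0, 359.0], [-29.0, 364.0], [-29.0, 361.0], [-29.0, 359.0], [-27.0, 363.0], [-27.0, 361.0], [-27.0, 360.0], [-24.0, 364.0], [-25.0, 361.0], [-25.0, 359.0], [-22.0, 364.0], [-22.0, 360.0], [-23.0, 360.0], [-20.0, 360.0], [-20.0, 361.0], [-20.0, 358.0], [-17.0, 361.0], [-18.0, 359.0], [-15.0, 361.0], [-16.0, 359.0], [-13.0, 364.0], [-13.0, 360.0], [-13.0, 359.0]]
post [-90.93542151 -57.22945232] [348.82437847 370.71971663]
```

Call:
carry_out(targets=[{"xyz":[-0.03,-0.03,0],"twist":[0,-0.1,0],"grip":0},{"xyz":[-0.03,-0.03,0],"twist":[0,-0.1,0],"grip":0},{"xyz":[-0.04,-0.03,0],"twist":[0,-0.1,0],"grip":0},{"xyz":[-0.04,-0.03,0],"twist":[0,-0.1,0],"grip":0}])

```text
time: 0.9
position: [402.8, 359.6, 284.4]
tcp_rot: [[-0.966, 0.159, 0.203], [0.159, 0.987, -0.018], [-0.203, 0.015, -0.979]]
wrist_force: [-0.0, -0.8, 0.3]
width: 0.998
finger_force: 0.0
```

Run:
```python
from rk import *
s=arm.observe(); print(s["joint_pos"].round(3).tolist(),s["position"].round(2).tolist(),s["tcp_rot"].round(4).tolist())
```

```text
[47.79, 4.859, 105.107, -10.456, 63.264, -28.822] [402.77, 359.57, 284.41] [[-0.9663, 0.1588, 0.2026], [0.1585, 0.9872, -0.0178], [-0.2029, 0.0149, -0.9791]]
```

Call:
carry_out(targets=[{"xyz":[-0.03,-0.0,0.02],"twist":[0,0.1,0],"grip":0},{"xyz":[-0.02,0,-0.02],"twist":[0,0.1,0],"grip":0}])

```text
time: 1.1
position: [450.8, 350.9, 290.1]
tcp_rot: [[-0.987, 0.158, -0.004], [0.158, 0.987, 0.014], [0.006, 0.013, -1.0]]
wrist_force: [-0.4, 0.2, -0.2]
width: 1.001
finger_force: 0.0
```

Run:
```python
from rk import *
s=arm.observe(); print(s["joint_pos"].round(3).tolist(),s["position"].round(2).tolist(),s["tcp_rot"].round(4).tolist())
```

```text
[37.271, 11.595, 95.484, 0.793, 72.636, -43.895] [450.85, 350.95, 290.05] [[-0.9875, 0.1576, -0.004], [0.1576, 0.9874, 0.0135], [0.0061, 0.0127, -0.9999]]
```

```bash
cat > ik.py <<'E'
import numpy as np
from scipy.spatial.transform import Rotation as Ro
from scipy.optimize import least_squares
D=[([67.0131,20.256,93.626,0,66.187,-.141],[242.518,575.540,213.956],[[-.92155,.38825,-.00047],[.38825,.92155,-.0011],[0,-.0012,-1]]),
([53.843,14.534,92.193,11.017,77.768,-30.35],[282.56,502.98,293.54],[[-0.9693,0.1512,-0.194],[0.1439,0.9883,0.0511],[0.1994,0.0216,-0.9797]]),
([47.79,4.859,105.107,-10.456,63.264,-28.822],[402.77,359.57,284.41],[[-0.9663,0.1588,0.2026],[0.1585,0.9872,-0.0178],[-0.2029,0.0149,-0.9791]]),
([37.271,11.595,95.484,0.793,72.636,-43.895],[450.85,350.95,290.05],[[-0.9875,0.1576,-0.004],[0.1576,0.9874,0.0135],[0.0061,0.0127,-0.9999]])]
A=[];b=[]
for q,p,R in D:
    a,q2,q23=np.radians([q[0],q[1],q[1]+q[2]]); z=np.array(R)[:,2]; u=np.array([np.cos(a),np.sin(a),0])
    A+=[[1,0,np.sin(q2),np.sin(q23),np.cos(q23),u@z],[0,1,np.cos(q2),np.cos(q23),-np.sin(q23),z[2]]]; b+=[u@p,p[2]]
K,res,rk,sv=np.linalg.lstsq(np.array(A),np.array(b),rcond=None)
def Rq(q): return Ro.from_euler("ZYZYZ",[q[0],q[1]+q[2],q[3],q[4],q[5]],degrees=True).as_matrix()
C=Rq(D[0][0]).T@np.array(D[0][2]); C=Ro.from_euler("z",90*np.round(Ro.from_matrix(C).as_euler("xyz",degrees=True)[2]/90),degrees=True).as_matrix()
def fk(q):
    a,q2,q23=np.radians([q[0],q[1],q[1]+q[2]]); R=Rq(q)@C
    r=K[0]+K[2]*np.sin(q2)+K[3]*np.sin(q23)+K[4]*np.cos(q23); z=K[1]+K[2]*np.cos(q2)+K[3]*np.cos(q23)-K[4]*np.sin(q23)
    return np.array([r*np.cos(a),r*np.sin(a),z])+K[5]*R[:,2],R
lo=np.array([-150.9,-52.94,3.33,-74.26,0,-172.89]);hi=np.array([150.9,120.26,152.33,254.26,154.13,172.89])
def ik(p,R,q0):
    f=lambda q:np.r_[fk(q)[0]-p,300*Ro.from_matrix(fk(q)[1].T@R).as_rotvec()]
    s=least_squares(f,np.clip(q0,lo+.1,hi-.1),bounds=(lo,hi),x_scale=30); return s.x,np.abs(s.fun).max()
c20,s20=np.cos(np.radians(20)),np.sin(np.radians(20))
Rz=lambda d:Ro.from_euler("z",d,degrees=True).as_matrix()
Ry=lambda d:Ro.from_euler("y",d,degrees=True).as_matrix()
def frame(yaw,T):
    "tool: y along yaw-ed world y, z at angle T from up in the forward direction"
    return Rz(yaw)@Ry(T)@Rz(0)  # Ry(180): x->-x,y->y,z->-z
YR=4.8; M=Rz(YR)@Ry(20)
slot2=M@[494,-54.4,244.5]; slot1=M@[454,-54.4,244.5]
LG=np.array([462.9,293.05,117.5]); LY=-8.79
SG=np.array([545.3,-286.5,37.]); SY=1.9
E
python3 - <<'E'
from ik import *
print(K.round(1),res); [print(np.abs(fk(q)[0]-p).max().round(2),np.abs(fk(q)[1]-np.array(R)).max().round(4)) for q,p,R in D]
print(slot1,slot2)
q0=[37,11,95,0,72,-44]
def chk(n,g,yaw,T,q0):
    R=frame(yaw,T); p=g+19*R[:,2]; q,e=ik(p,R,q0); print(n,T,p.round(0),q.round(0),round(e,2)); return q
for T in (130,140,150,160,170,180): chk("hook",LG+[0,0,20 if T>=170 else 0],LY,T,q0)
for T in(150,170,180,190,200): chk("slot2",slot2+M[:,2]*(100+60),YR,T,[0,11,95,0,72,0])
for T in(210,220,230,240): chk("pick",SG,SY,T,[-27,40,95,0,72,-30])
for T in(140,150,160,170): chk("slot1",slot1+M[:,2]*85,YR,T,[0,11,95,0,72,0])
for T in(140,150,160,170): chk("slot1up",slot1+M[:,2]*145,YR,T,[0,11,95,0,72,0])
E
```

```text
Traceback (most recent call last):
  File "ik.py", line 14, in <module>
    C=Rq(D[0][0]).T@np.array(D[0][2]); C=Ro.from_euler("z",90*np.round(Ro.from_matrix(C).as_euler("xyz",degrees=True)[2]/90),degrees=True).as_matrix()
      ~~^^^^^^^^^
  File "ik.py", line 13, in Rq
    def Rq(q): return Ro.from_euler("ZYZYZ",[q[0],q[1]+q[2],q[3],q[4],q[5]],degrees=True).as_matrix()
                      ~~~~~~~~~~~~~^^^^^^^^^^^^^^^^^^^^^^^^^^^^^^^^^^^^^^^^^^^^^^^^^^^^^^
  File "scipy/spatial/transform/_rotation.pyx", line 1413, in scipy.spatial.transform._rotation.Rotation.from_euler
ValueError: Expected axis specification to be a non-empty string of upto 3 characters, got ZYZYZ
```

```bash
sed -i 's/^def Rq.*/def Rq(q): return (Ro.from_euler("ZYZ",[q[0],q[1]+q[2],q[3]],degrees=True)*Ro.from_euler("YZ",[q[4],q[5]],degrees=True)).as_matrix()/' ik.py
python3 - <<'E'
from ik import *
print(K.round(1),res); [print(np.abs(fk(q)[0]-p).max().round(2),np.abs(fk(q)[1]-np.array(R)).max().round(4)) for q,p,R in D]
print(slot1,slot2)
q0=[37,11,95,0,72,-44]
def chk(n,g,yaw,T,q0):
    R=frame(yaw,T); p=g+19*R[:,2]; q,e=ik(p,R,q0); print(n,T,p.round(0),q.round(0),round(e,2)); return q
for T in (130,140,150,160,170,180): chk("hook",LG+[0,0,20 if T>=170 else 0],LY,T,q0)
for T in(150,170,180,190,200): chk("slot2",slot2+M[:,2]*(100+60),YR,T,[0,11,95,0,72,0])
for T in(210,220,230,240): chk("pick",SG,SY,T,[-27,40,95,0,72,-30])
for T in(140,150,160,170): chk("slot1",slot1+M[:,2]*85,YR,T,[0,11,95,0,72,0])
for T in(140,150,160,170): chk("slot1up",slot1+M[:,2]*145,YR,T,[0,11,95,0,72,0])
E
```

```text
[ -0.  294.2 568.1 494.4  58.7 359.5] [0.00013101]
1.38 0.0
1.19 0.0
1.13 0.0001
1.19 0.0
[513.00695072 -11.51306268  74.47770071] [550.46283018  -8.3678046   60.79689498]
hook 130 [477. 291. 105.] [ 59.  23. 126. -74.  46.  41.] 23.15
hook 140 [475. 291. 103.] [ 53.  20. 127. -74.  36.  36.] 1.02
hook 150 [472. 292. 101.] [ 47.  18. 124. -52.  32.  10.] 0.0
hook 160 [469. 292. 100.] [ 42.  17. 119. -28.  34. -17.] 0.0
hook 170 [466. 293. 119.] [ 37.  17. 113. -10.  43. -37.] 0.0
hook 180 [463. 293. 118.] [ 32.  20. 108.  -0.  52. -49.] 0.0
slot2 150 [614.  -3. 195.] [  -2.    8.  120.    9.   22. -105.] 0.0
slot2 170 [608.  -4. 192.] [ -1.  15. 105.   1.  50. -96.] 0.0
slot2 180 [605.  -4. 192.] [ -0.  20.  97.  -0.  63. -95.] 0.0
slot2 190 [602.  -4. 192.] [  0.  25.  90.  -1.  75. -94.] 0.0
slot2 200 [599.  -4. 193.] [  0.  31.  83.  -1.  86. -94.] 0.0
pick 210 [ 536. -287.   21.] [ -21.   47.   81.  -12.   80. -108.] 0.0
pick 220 [ 533. -287.   22.] [ -20.   53.   74.  -14.   91. -107.] 0.0
pick 230 [ 531. -287.   25.] [ -19.   59.   67.  -16.  102. -107.] 0.0
pick 240 [ 529. -287.   27.] [ -18.   65.   60.  -19.  112. -108.] 0.0
slot1 140 [554.  -8. 140.] [ -0.   8. 134. -27.   0. -67.] 16.18
slot1 150 [551.  -8. 138.] [  -4.    9.  129.   19.   13. -116.] 0.0
slot1 160 [548.  -9. 136.] [  -3.   10.  122.    5.   28. -102.] 0.0
slot1 170 [545.  -9. 136.] [ -2.  14. 115.   2.  41. -98.] 0.0
slot1up 140 [575.  -6. 196.] [  -4.    4.  131.   46.    8. -143.] 0.0
slot1up 150 [572.  -7. 194.] [  -3.    4.  124.   11.   22. -107.] 0.0
slot1up 160 [569.  -7. 193.] [  -2.    7.  117.    4.   36. -100.] 0.0
slot1up 170 [566.  -7. 192.] [ -1.  11. 110.   1.  49. -97.] 0.0
```

```bash
cat > go.py <<'E'
from ik import *
from bench import arm
def rows(wps,n):
    "wps: list of (p,R); n rows each; prints shifts(m)/twists(rad) in tool axes"
    s=arm.observe(); p0,R0=s["position"],s["tcp_rot"]; q=s["joint_pos"]
    for (p,R),k in zip(wps,n):
        rv=Ro.from_matrix(R0.T@R).as_rotvec()/k; d=(p-p0)/k/1000
        for i in range(k):
            Ri=R0@Ro.from_rotvec(rv*i).as_matrix(); print((Ri.T@d).round(4).tolist(),rv.round(4).tolist())
        q,e=ik(p,R,q); print("-> ",p.round(1),"q",q.round(0),"err",round(e,1)); p0,R0=p,R
E
python3 - <<'E'
from go import *
from rk import T as TT
R=frame(LY,180); rows([(np.array([462.9,293.05,230]),R),(np.array([462.9,293.05,136]),R)],[2,3])
W=TT["W"].reshape(-1,3); W=W[np.isfinite(W).all(1)&(W[:,2]>8)]
for Tt in(215,220,225,230,235):
    Rp=frame(SY,Tt); g=SG+Rp@[0,0,0]+Rz(SY)@[10,0,0]; l=(W-g)@Rp
    m=(abs(l[:,0])<42)&(abs(l[:,1])<98)&(l[:,2]<-67)&(l[:,2]>-330); print(Tt,m.sum(),W[m].mean(0).round(0) if m.any() else "", W[m].max(0).round(0) if m.any() else "")
m=(W[:,0]>640)&(W[:,1]<-150)&(W[:,1]>-450); h=W[m]; print(h[h[:,2]>100].min(0),h[h[:,2]>100].max(0)); b=h[(h[:,1]>-240)]; print("bottle",b.min(0),b.max(0))
E
```

```text
[-0.0107, -0.028, 0.0296] [0.0064, -0.003, -0.0024]
[-0.0105, -0.0279, 0.0298] [0.0064, -0.003, -0.0024]
->  [462.9 293.  230. ] q [ 32.  13. 102.  -0.  65. -49.] err 0.0
[0.0, 0.0, 0.0313] [0.0, 0.0, 0.0]
[0.0, 0.0, 0.0313] [0.0, 0.0, 0.0]
[0.0, 0.0, 0.0313] [0.0, 0.0, 0.0]
->  [462.9 293.  136. ] q [ 32.  19. 107.   0.  54. -49.] err 0.0
215 0  
220 0  
225 0  
230 1 [ 716. -346.  118.] [ 716. -346.  118.]
235 160 [ 724. -317.  110.] [ 764. -206.  137.]
[ 716.1871013  -449.75676304  100.03883823] [ 965.67453059 -201.05086078  137.07649793]
bottle [ 662.12466234 -235.2771532     8.00257106] [ 939.5871335  -150.29521452  137.07649793]
```

Call:
carry_out(targets=[{"xyz":[-0.0107,-0.028,0.03],"twist":[0.0064,-0.003,-0.0024],"grip":0},{"xyz":[-0.0105,-0.028,0.03],"twist":[0.0064,-0.003,-0.0024],"grip":0},{"xyz":[0,0,0],"twist":[0,0,0],"grip":0}])

```text
time: 1.4
position: [463.2, 291.0, 228.2]
tcp_rot: [[-0.988, 0.157, 0.001], [0.157, 0.988, -0.003], [-0.002, -0.003, -1.0]]
wrist_force: [-0.1, -0.6, -0.1]
width: 1.0
finger_force: 0.0
```

Run:
```python
from go import *
R=frame(LY,180); rows([(np.array([462.9,293.05,136]),R)],[4])
```

```text
[0.0002, 0.0006, 0.0231] [-0.0007, 0.0004, -0.001]
[0.0002, 0.0005, 0.0231] [-0.0007, 0.0004, -0.001]
[0.0002, 0.0005, 0.0231] [-0.0007, 0.0004, -0.001]
[0.0002, 0.0005, 0.0231] [-0.0007, 0.0004, -0.001]
->  [462.9 293.  136. ] q [ 32.  19. 107.  -0.  54. -49.] err 0.0
```

Call:
carry_out(targets=[{"xyz":[0.0002,0.0005,0.023],"twist":[-0.0007,0,-0.001],"grip":0},{"xyz":[0.0002,0.0005,0.023],"twist":[-0.0007,0,-0.001],"grip":0},{"xyz":[0.0002,0.0005,0.023],"twist":[-0.0007,0,-0.001],"grip":0},{"xyz":[0.0002,0.0005,0.023],"twist":[-0.0007,0,-0.001],"grip":0},{"xyz":[0,0,0],"twist":[0,0,0],"grip":0}])

```text
time: 1.9
position: [463.3, 297.2, 138.2]
tcp_rot: [[-0.989, 0.15, 0.004], [0.15, 0.989, 0.003], [-0.003, 0.003, -1.0]]
wrist_force: [-0.9, -0.2, -0.0]
width: 1.0
finger_force: 0.0
```

Call:
carry_out(targets=[{"xyz":[0,0,0],"twist":[0,0,0],"grip":0.1},{"xyz":[0,0,0],"twist":[0,0,0],"grip":0.2},{"xyz":[0,0,0],"twist":[0,0,0],"grip":0.4},{"xyz":[0,0,0],"twist":[0,0,0],"grip":0.4},{"xyz":[0,0,0],"twist":[0,0,0],"grip":0.4},{"xyz":[0,0,0],"twist":[0,0,0],"grip":0.4}], force=50)

```text
time: 2.5
position: [465.6, 298.0, 141.5]
tcp_rot: [[-0.989, 0.151, 0.009], [0.151, 0.989, 0.006], [-0.008, 0.007, -1.0]]
wrist_force: [-1.3, 0.5, 6.9]
width: 0.866
finger_force: 50.0
```

Run:
```python
from h import *
s=arm.observe(); print(s)
col,W,V,f,c=cam("side"); cv2.imwrite("pics/s1.png",cv2.resize(col[90:290,120:380],(780,600),interpolation=cv2.INTER_CUBIC))
```

```text
{'time': 2.5, 'joint_pos': array([ 3.24668306e+01,  1.83072159e+01,  1.06852705e+02,  6.57961534e-03,
        5.42158838e+01, -4.88674374e+01]), 'qd': array([-0.01108266, -0.06416511,  0.05102731,  0.09999653, -0.07543515,
       -0.02146844]), 'effort': array([-5.74948099e-01, -4.89124668e+01, -2.72708756e+01, -2.20959149e-01,
       -4.15480798e-01, -6.50173839e-03]), 'position': array([465.56571663, 298.03686161, 141.49504046]), 'tcp_rot': array([[-0.98853691,  0.15070239,  0.00914133],
       [ 0.1507596 ,  0.98855269,  0.00592665],
       [-0.00814353,  0.00723685, -0.99994065]]), 'wrist_force': array([-1.27303042,  0.50374432,  6.87247715]), 'moment': array([0.0676948 , 0.23963556, 0.0201058 ]), 'finger_force': 49.98053602874279, 'width': 0.8657214752175174}
```

View pics/s1.png

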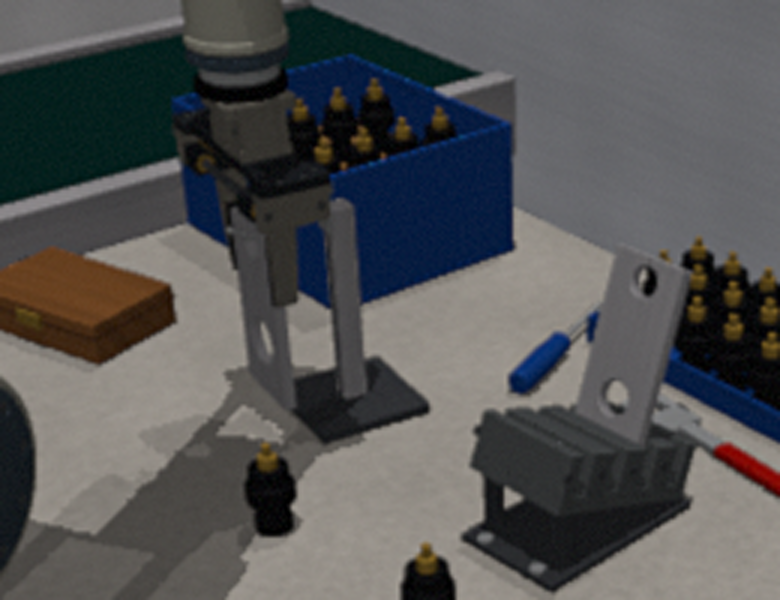

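Call:
carry_out(targets=[{"xyz":[0,0,0],"twist":[0,0,0],"grip":0.4},{"xyz":[0,0,0],"twist":[0,0,0],"grip":0.4}])

```text
time: 2.75
position: [465.5, 298.1, 141.5]
tcp_rot: [[-0.989, 0.151, 0.009], [0.151, 0.989, 0.006], [-0.008, 0.007, -1.0]]
wrist_force: [-2.8, 0.5, 7.1]
width: 0.87
finger_force: 50.0
```

Call:
carry_out(targets=[{"xyz":[0,0,-0.006],"twist":[0,0,0],"grip":0.4},{"xyz":[0,0,0],"twist":[0,0,0],"grip":0.4}])

```text
time: 2.95
position: [465.2, 297.6, 147.1]
tcp_rot: [[-0.989, 0.151, 0.008], [0.151, 0.989, 0.005], [-0.008, 0.006, -1.0]]
wrist_force: [0.7, -0.5, -1.6]
width: 0.868
finger_force: 50.0
```

```bash
cat > gm.py <<'E'
from rk import *
def meas(reg4,zmin=20,box=None,name="side",t=2):
    col,W,V,f,c=cam(name); u0,u1,v0,v1=reg4; P=W[v0:v1,u0:u1].reshape(-1,3)
    P=P[np.isfinite(P).all(1)]
    if box is not None: P=P[((P>box[0])&(P<box[1])).all(1)]
    return plane(P,t=t)+(col,)
E
python3 - <<'E'
from gm import *
c,n,Q,col=meas((185,235,150,250),box=([420,240,18],[500,350,120]))
n*=-np.sign(n[0]); print(c,n,len(Q))
w=np.array([n[1],-n[0],0]);w/=np.linalg.norm(w)
for z0,z1 in((40,60),(60,100)):
    m=(Q[:,2]>z0)&(Q[:,2]<z1); print(np.percentile(Q[m]@w,[0,3,50,97,100]).round(1),(Q[m]@n).mean())
print(np.percentile(Q[:,2],[0,.5,1,2,3]))
# reference, first picture
P=reg(S,185,235,150,250);P=P[np.isfinite(P).all(1)];P=P[((P>[420,240,18])&(P<[500,350,120])).all(1)]
c,n,Q=plane(P,t=2); print(c,n,np.percentile(Q[:,2],[0,.5,1,2,3]))
print(arm.observe()["position"])
E
```

```text
[458.32691369 296.23635728  76.29384251] [-0.98966796  0.14337366 -0.00114692] 234
[318.5 320.1 358.6 399.9 402.7] -411.2326359739448
[318.5 319.8 358.8 398.2 401.8] -411.13256558863145
[39.3233512  40.10519092 40.38142449 40.85060166 41.10266293]
[457.8707283  292.93123442  75.60944233] [-0.98728722  0.15887032  0.00491495] [36.61577894 37.17557124 37.57647101 38.11064586 38.87438435]
[465.0498319 297.4899285 146.6352702]
```

Call:
carry_out(targets=[{"xyz":[0,-0.0045,-0.002],"twist":[0,0,0],"grip":0.4},{"xyz":[0,0,-0.004],"twist":[0,0,0],"grip":0.4},{"xyz":[0,0,-0.004],"twist":[0,0,0],"grip":0.4},{"xyz":[0,0,0],"twist":[0,0,0],"grip":0.4}])

```text
time: 3.4
position: [464.6, 293.2, 157.1]
tcp_rot: [[-0.989, 0.151, 0.009], [0.151, 0.989, 0.005], [-0.008, 0.007, -1.0]]
wrist_force: [-0.4, -0.1, -2.8]
width: 0.865
finger_force: 50.0
```

Run:
```python
from gm import *
a=S["col"]; col=cam("side")[0]; cv2.imwrite("pics/s2raw.png",col)
for r in((200,222,205,230),(198,224,200,236),(203,220,215,238)):
    u0,u1,v0,v1=r; t=cv2.resize(a[v0:v1,u0:u1],None,fx=8,fy=8,interpolation=cv2.INTER_CUBIC)
    s=cv2.resize(col[v0-12:v1+8,u0-8:u1+8],None,fx=8,fy=8,interpolation=cv2.INTER_CUBIC)
    m=cv2.matchTemplate(s,t,cv2.TM_CCOEFF_NORMED); _,b,_,l=cv2.minMaxLoc(m); print(b,l[0]/8-8,l[1]/8-12)
V=S["V"];f=float(S["f"])
def px(p): q=V@np.r_[p,1]; return np.array([S["cx"]+f*q[0]/q[2],S["cy"]+f*q[1]/q[2]])
p=np.array([458,293,70.]); print("per mm z",px(p+[0,0,1])-px(p),"w",px(p+[.15,.99,0])-px(p))
```

```text
0.7842764854431152 0.0 -2.625
0.8273930549621582 0.25 -0.75
0.7559481263160706 0.5 -0.125
per mm z [-0.03624824 -0.32816556] w [-0.15356787 -0.15221052]
```

Run:
```python
from gm import *
c,n,Q,col=meas((185,235,150,250),box=([420,240,18],[500,350,120]))
print(c,n,len(Q),np.percentile(Q[:,2],[0,.5,1,2,3]),np.percentile(Q@[.1527,.988,0],[0,3,97,100]))
```

```text
[457.88490158 292.02253009  81.91302902] [-0.99053778  0.13706325 -0.00696904] 208 [50.11592601 50.70138011 51.04975775 51.88250928 52.02213659] [315.29683872 320.86094955 399.40461685 405.69790283]
```

Call:
carry_out(targets=[{"xyz":[0,0,-0.001],"twist":[0,0,0],"grip":0.4},{"xyz":[0,0,-0.001],"twist":[0,0,0],"grip":0.4},{"xyz":[0,0,0],"twist":[0,0,0],"grip":0.4}])

```text
time: 3.8
position: [464.2, 293.0, 158.4]
tcp_rot: [[-0.989, 0.15, 0.008], [0.151, 0.989, 0.005], [-0.007, 0.006, -1.0]]
wrist_force: [-0.3, -0.0, -2.5]
width: 0.864
finger_force: 50.0
```

Call:
carry_out(targets=[{"xyz":[0.01,0,0],"twist":[0,0,0],"grip":0.4},{"xyz":[0.01,0,0],"twist":[0,0,0],"grip":0.4},{"xyz":[0,0,0],"twist":[0,0,0],"grip":0.4}])

```text
time: 4.1
position: [442.6, 295.9, 158.0]
tcp_rot: [[-0.989, 0.15, 0.006], [0.15, 0.989, 0.004], [-0.006, 0.005, -1.0]]
wrist_force: [0.0, 0.3, -2.9]
width: 0.868
finger_force: 50.0
```

Call:
carry_out(targets=[{"xyz":[0.01,0,0],"twist":[0,0,0],"grip":0.4},{"xyz":[0.015,0,0],"twist":[0,0,0],"grip":0.4},{"xyz":[0.02,0,0],"twist":[0,0,0],"grip":0.4}])

```text
time: 4.4
position: [398.8, 302.9, 157.9]
tcp_rot: [[-0.988, 0.151, 0.008], [0.151, 0.988, 0.005], [-0.007, 0.006, -1.0]]
wrist_force: [0.2, -0.8, -3.1]
width: 0.864
finger_force: 50.0
```

Run:
```python
from go import *
R=frame(YR,200); L=108.5
A=(np.array([399,303,290.]),frame(LY,180)); B=(slot2+M[:,2]*(150+L),R); C=(slot2+M[:,2]*(60+L),R)
rows([A,B,C],[4,12,4])
```

```text
[-0.0003, 0.0002, -0.033] [0.0015, 0.0017, 0.0004]
[-0.0002, 0.0002, -0.033] [0.0015, 0.0017, 0.0004]
[-0.0001, 0.0001, -0.033] [0.0015, 0.0017, 0.0004]
[-0.0001, 0.0001, -0.033] [0.0015, 0.0017, 0.0004]
->  [399. 303. 290.] q [ 37.   5. 103.  -0.  72. -44.] err 0.0
[-0.0236, -0.022, -0.0011] [0.0034, 0.029, -0.0196]
[-0.0231, -0.0224, -0.0017] [0.0034, 0.029, -0.0196]
[-0.0226, -0.0229, -0.0023] [0.0034, 0.029, -0.0196]
[-0.0221, -0.0233, -0.0029] [0.0034, 0.029, -0.0196]
[-0.0215, -0.0238, -0.0034] [0.0034, 0.029, -0.0196]
[-0.021, -0.0242, -0.004] [0.0034, 0.029, -0.0196]
[-0.0204, -0.0246, -0.0045] [0.0034, 0.029, -0.0196]
[-0.0197, -0.025, -0.005] [0.0034, 0.029, -0.0196]
[-0.0191, -0.0254, -0.0055] [0.0034, 0.029, -0.0196]
[-0.0184, -0.0258, -0.0059] [0.0034, 0.029, -0.0196]
[-0.0177, -0.0262, -0.0063] [0.0034, 0.029, -0.0196]
[-0.017, -0.0266, -0.0068] [0.0034, 0.029, -0.0196]
->  [638.6  -1.  303.7] q [  1.  30.  70.  -1. 100. -94.] err 0.0
[-0.0, -0.0, 0.0225] [0.0, 0.0, 0.0]
[-0.0, -0.0, 0.0225] [0.0, 0.0, 0.0]
[-0.0, -0.0, 0.0225] [0.0, 0.0, 0.0]
[-0.0, -0.0, 0.0225] [0.0, 0.0, 0.0]
->  [607.9  -3.5 219.1] q [  1.  30.  80.  -1.  90. -94.] err 0.0
```

Call:
carry_out(targets=[{"xyz":[0,0,-0.033],"twist":[0.0015,0.0017,0],"grip":0.4},{"xyz":[0,0,-0.033],"twist":[0.0015,0.0017,0],"grip":0.4},{"xyz":[0,0,-0.033],"twist":[0.0015,0.0017,0],"grip":0.4},{"xyz":[0,0,-0.033],"twist":[0.0015,0.0017,0],"grip":0.4},{"xyz":[-0.0236,-0.022,-0.001],"twist":[0.0034,0.029,-0.0196],"grip":0.4},{"xyz":[-0.0231,-0.0224,-0.0017],"twist":[0.0034,0.029,-0.0196],"grip":0.4},{"xyz":[-0.0226,-0.0229,-0.0023],"twist":[0.0034,0.029,-0.0196],"grip":0.4},{"xyz":[-0.0221,-0.0233,-0.0029],"twist":[0.0034,0.029,-0.0196],"grip":0.4}])

```text
time: 5.2
position: [478.5, 200.9, 294.4]
tcp_rot: [[-0.991, 0.07, -0.118], [0.071, 0.997, -0.001], [0.117, -0.009, -0.993]]
wrist_force: [0.2, 0.8, -2.1]
width: 0.871
finger_force: 50.0
```

Call:
carry_out(targets=[{"xyz":[-0.0215,-0.0238,-0.0034],"twist":[0.0034,0.029,-0.0196],"grip":0.4},{"xyz":[-0.021,-0.0242,-0.004],"twist":[0.0034,0.029,-0.0196],"grip":0.4},{"xyz":[-0.0204,-0.0246,-0.0045],"twist":[0.0034,0.029,-0.0196],"grip":0.4},{"xyz":[-0.0197,-0.025,-0.005],"twist":[0.0034,0.029,-0.0196],"grip":0.4},{"xyz":[-0.0191,-0.0254,-0.0055],"twist":[0.0034,0.029,-0.0196],"grip":0.4},{"xyz":[-0.0184,-0.0258,-0.0059],"twist":[0.0034,0.029,-0.0196],"grip":0.4},{"xyz":[-0.0177,-0.0262,-0.0063],"twist":[0.0034,0.029,-0.0196],"grip":0.4},{"xyz":[-0.017,-0.0266,-0.0068],"twist":[0.0034,0.029,-0.0196],"grip":0.4}])

```text
time: 6.0
position: [639.4, -0.7, 303.3]
tcp_rot: [[-0.935, -0.087, -0.342], [-0.082, 0.996, -0.029], [0.344, 0.001, -0.939]]
wrist_force: [0.8, -0.2, -2.8]
width: 0.869
finger_force: 50.0
```

Call:
carry_out(targets=[{"xyz":[0,0,0],"twist":[0,0,0],"grip":0.4},{"xyz":[0,0,0],"twist":[0,0,0],"grip":0.4}])

```text
time: 6.2
position: [639.0, -0.2, 302.6]
tcp_rot: [[-0.936, -0.085, -0.342], [-0.081, 0.996, -0.029], [0.343, 0.001, -0.939]]
wrist_force: [0.7, 0.4, -2.3]
width: 0.867
finger_force: 50.0
```

```bash
cat > st.py <<'E'
from gm import *
from ik import M,slot1,slot2,YR
def look(name,fn=None):
    s=arm.observe(); col,W,V,f,c=cam(name); np.savez("last.npz",col=col,W=W)
    print("t",s["time"],"tcp in slot axes",(s["position"]@M).round(1)); 
    return s,col,W@M,W
E
python3 - <<'E'
from st import *
s,col,q,W=look("side"); print("slot2",(slot2@M).round(1))
print("tool in slot axes",(M.T@s["tcp_rot"]).round(4).tolist())
cv2.imwrite("pics/s3.png",cv2.resize(col[60:300,200:500],(750,600),interpolation=cv2.INTER_CUBIC))
P=q.reshape(-1,3); P=P[np.isfinite(P).all(1)]
m=(abs(P[:,0]-489)<14)&(abs(P[:,1]+54)<60)&(P[:,2]>300)&(P[:,2]<520)
c,n,Q=plane(P[m],t=2); print("long: c",c.round(1),"n",n.round(4),len(Q),"y",np.percentile(Q[:,1],[0,3,97,100]).round(1),"z",np.percentile(Q[:,2],[0,1,3]).round(1))
m=(abs(P[:,0]-530)<6)&(abs(P[:,1]+54)<40)&(P[:,2]>290)&(P[:,2]<430)
c,n,Q=plane(P[m],t=2); print("racked: c",c.round(1),"n",n.round(4),len(Q))
E
```

```text
t 6.2 tcp in slot axes [494.8 -53.6 502.1]
slot2 [494.  -54.4 244.5]
tool in slot axes [[-1.0, -0.0019, -0.0015], [-0.0019, 1.0, 0.0001], [0.0015, 0.0001, -1.0]]
long: c [487.1 -55.7 463.5] n [-1.     -0.0042  0.0051] 901 y [-108.2  -95.8  -14.1    0.5] z [396.5 397.7 400.1]
racked: c [530.6 -57.2 352.5] n [0.9999 0.0048 0.0099] 644
```

View pics/s3.png

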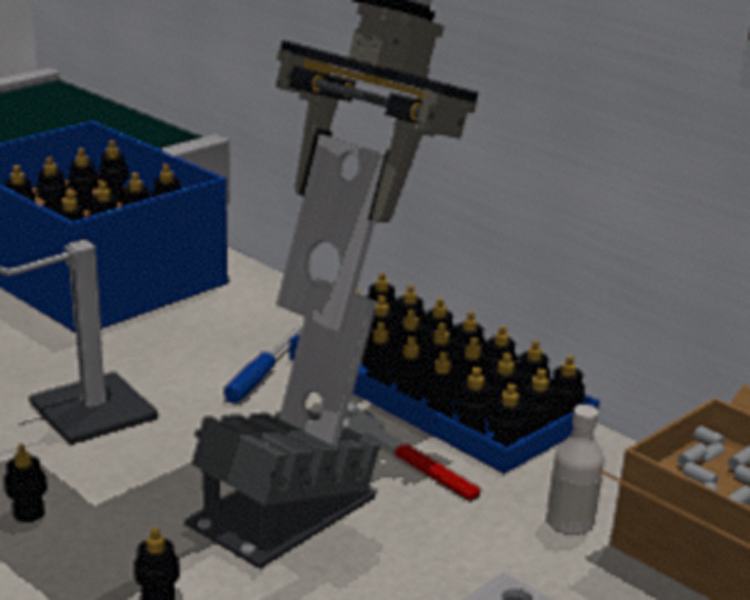

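Call:
carry_out(targets=[{"xyz":[-0.003,0,0.026],"twist":[0,0,0],"grip":0.4},{"xyz":[0,0,0.026],"twist":[0,0,0],"grip":0.4},{"xyz":[0,0,0.026],"twist":[0,0,0],"grip":0.4},{"xyz":[0,0,0.026],"twist":[0,0,0],"grip":0.4},{"xyz":[0,0,0],"twist":[0,0,0],"grip":0.4}])

```text
time: 6.75
position: [603.3, -2.3, 202.4]
tcp_rot: [[-0.934, -0.087, -0.346], [-0.082, 0.996, -0.029], [0.347, 0.001, -0.938]]
wrist_force: [0.3, -0.3, -2.4]
width: 0.87
finger_force: 50.0
```

```bash
cat > lk2.py <<'E'
from st import *
s,col,q,W=look("side"); print("tool z",(M.T@s["tcp_rot"])[:,2].round(4),s["wrist_force"])
P=q.reshape(-1,3); P=P[np.isfinite(P).all(1)]
m=(abs(P[:,0]-489)<14)&(abs(P[:,1]+54)<60)&(P[:,2]>289)&(P[:,2]<420)
c,n,Q=plane(P[m],t=2); n*=-np.sign(n[0]);print("long: c",c.round(1),"n",n.round(4),len(Q),"y",np.percentile(Q[:,1],[0,3,97,100]).round(1),"zmax",np.percentile(Q[:,2],[0,1,99,100]).round(1))
cv2.imwrite("pics/s4.png",cv2.resize(col[100:300,250:450],(600,600),interpolation=cv2.INTER_CUBIC))
E
python3 lk2.py
```

```text
t 6.75 tcp in slot axes [495.5 -52.8 395.7]
tool z [-5.8e-03 -3.0e-04 -1.0e+00] [ 0.26165168 -0.27863466 -2.38360459]
long: c [488.  -54.1 360. ] n [-0.9999 -0.0091  0.0131] 927 y [-108.2  -94.5  -13.     1. ] zmax [290.1 291.5 419.3 420. ]
```

View pics/s4.png

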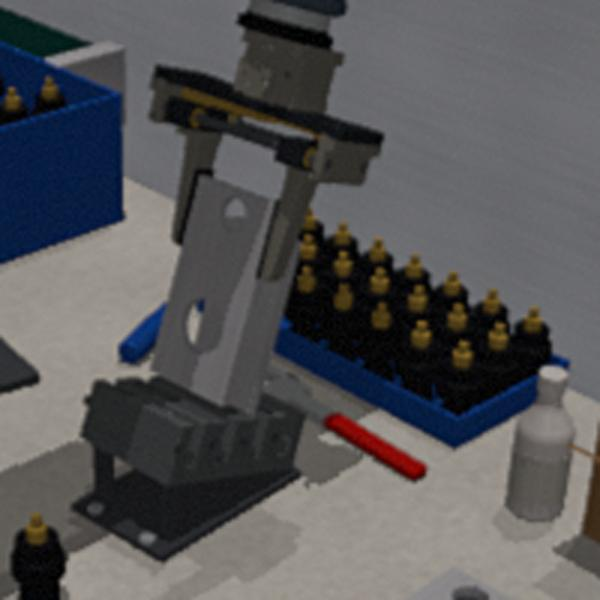

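Call:
carry_out(targets=[{"xyz":[-0.0015,0,0],"twist":[0,-0.016,0],"grip":0.4},{"xyz":[0,0,0.005],"twist":[0,0,0],"grip":0.4},{"xyz":[0,0,0],"twist":[0,0,0],"grip":0.4}])

```text
time: 7.1
position: [606.8, -3.5, 200.0]
tcp_rot: [[-0.942, -0.086, -0.325], [-0.082, 0.996, -0.028], [0.326, 0.0, -0.945]]
wrist_force: [0.6, 0.2, -2.9]
width: 0.87
finger_force: 50.0
```

```bash
python3 lk2.py
```

```text
t 7.1 tcp in slot axes [499.5 -54.2 394.7]
tool z [ 1.690e-02 -5.000e-04 -9.999e-01] [ 0.6204047   0.1556135  -2.92648456]
long: c [493.1 -56.2 360.4] n [-0.9998 -0.0139 -0.0126] 915 y [-110.5  -96.3  -13.8    1.2] zmax [289.1 290.5 419.3 419.9]
```

Call:
carry_out(targets=[{"xyz":[0.0035,0,0],"twist":[0,0,0],"grip":0.4},{"xyz":[0,0,0],"twist":[0,0,0],"grip":0.4},{"xyz":[0,0,0],"twist":[0,0,0],"grip":0.4},{"xyz":[0,0,0],"twist":[0,0,0],"grip":0.4}])

```text
time: 7.55
position: [603.4, -3.9, 200.6]
tcp_rot: [[-0.941, -0.086, -0.326], [-0.082, 0.996, -0.028], [0.327, 0.001, -0.945]]
wrist_force: [1.2, -1.0, -2.8]
width: 0.867
finger_force: 50.0
```

```bash
python3 lk2.py
```

```text
t 7.55 tcp in slot axes [496.1 -54.4 394. ]
tool z [ 1.570e-02 -3.000e-04 -9.999e-01] [ 1.18077175 -0.98249855 -2.84591786]
long: c [489.1 -56.6 362.7] n [-1.     -0.0053 -0.0058] 918 y [-1.113e+02 -9.980e+01 -1.460e+01  1.000e-01] zmax [289.3 290.5 419.2 420. ]
```

Call:
carry_out(targets=[{"xyz":[0,0,0.006],"twist":[0,0,0],"grip":0.4},{"xyz":[0,0,0.006],"twist":[0,0,0],"grip":0.4},{"xyz":[0,0,0],"twist":[0,0,0],"grip":0.4}])

```text
time: 7.9
position: [598.5, -4.3, 188.2]
tcp_rot: [[-0.941, -0.086, -0.328], [-0.082, 0.996, -0.028], [0.329, 0.001, -0.944]]
wrist_force: [1.0, -0.5, -2.7]
width: 0.864
finger_force: 50.0
```

```bash
python3 lk2.py
```

```text
t 7.9 tcp in slot axes [495.7 -54.3 380.7]
tool z [ 1.390e-02 -2.000e-04 -9.999e-01] [ 1.00422477 -0.48878538 -2.7194118 ]
long: c [489.  -55.4 361.7] n [-0.9996 -0.0269 -0.0122] 896 y [-111.6  -97.7   -8.7    1.9] zmax [289.  290.7 418.6 419.8]
```

Call:
carry_out(targets=[{"xyz":[0,0,0.004],"twist":[0,0,0],"grip":0.4},{"xyz":[0,0,0.003],"twist":[0,0,0],"grip":0.4},{"xyz":[0,0,0],"twist":[0,0,0],"grip":0.4}], force=60)

```text
time: 8.25
position: [596.7, -4.4, 182.0]
tcp_rot: [[-0.941, -0.086, -0.327], [-0.082, 0.996, -0.028], [0.328, 0.001, -0.945]]
wrist_force: [-0.9, -0.8, -2.4]
width: 0.867
finger_force: 60.0
```

Call:
carry_out(targets=[{"xyz":[0,0,0.002],"twist":[0,0,0],"grip":0.4},{"xyz":[0,0,0.002],"twist":[0,0,0],"grip":0.4},{"xyz":[0,0,0],"twist":[0,0,0],"grip":0.4}])

```text
time: 8.55
position: [596.3, -4.5, 180.3]
tcp_rot: [[-0.942, -0.086, -0.325], [-0.081, 0.996, -0.028], [0.326, 0.0, -0.945]]
wrist_force: [-0.0, -0.0, 8.0]
width: 0.868
finger_force: 60.0
```

Call:
carry_out(targets=[{"xyz":[0,0,0.0015],"twist":[0,0,0],"grip":0.4},{"xyz":[0,0,0.0015],"twist":[0,0,0],"grip":0.4},{"xyz":[0,0,0],"twist":[0,0,0],"grip":0.4}])

```text
time: 8.85
position: [595.0, -4.6, 176.8]
tcp_rot: [[-0.942, -0.086, -0.325], [-0.081, 0.996, -0.028], [0.327, 0.0, -0.945]]
wrist_force: [-1.8, 1.0, 4.2]
width: 0.863
finger_force: 60.0
```

Call:
carry_out(targets=[{"xyz":[0,0,0.003],"twist":[0,0,0],"grip":0.4},{"xyz":[0,0,0.003],"twist":[0,0,0],"grip":0.4},{"xyz":[0,0,0],"twist":[0,0,0],"grip":0.4}])

```text
time: 9.15
position: [592.6, -4.8, 170.1]
tcp_rot: [[-0.941, -0.086, -0.326], [-0.082, 0.996, -0.028], [0.328, 0.001, -0.945]]
wrist_force: [-1.7, 1.2, 2.2]
width: 0.866
finger_force: 60.0
```

Call:
carry_out(targets=[{"xyz":[0,0,0.003],"twist":[0,0,0],"grip":0.4},{"xyz":[0,0,0.002],"twist":[0,0,0],"grip":0.4},{"xyz":[0,0,0],"twist":[0,0,0],"grip":0.4}])

```text
time: 9.45
position: [590.9, -4.9, 165.2]
tcp_rot: [[-0.941, -0.086, -0.327], [-0.082, 0.996, -0.028], [0.328, 0.001, -0.945]]
wrist_force: [-2.0, 0.4, 1.5]
width: 0.861
finger_force: 60.0
```

```bash
python3 lk2.py
```

```text
t 9.45 tcp in slot axes [496.4 -54.4 356.5]
tool z [ 1.500e-02 -3.000e-04 -9.999e-01] [-1.96722354  0.40793673  1.49816124]
long: c [489.4 -55.3 361.6] n [-1.     -0.0089 -0.0017] 928 y [-113.7 -105.2   -7.2    5. ] zmax [289.2 290.7 416.6 419.8]
```

Call:
carry_out(targets=[{"xyz":[0,0,0.0015],"twist":[0,0,0],"grip":0.4},{"xyz":[0,0,0.0015],"twist":[0,0,0],"grip":0.4},{"xyz":[0,0,0],"twist":[0,0,0],"grip":0.4}])

```text
time: 9.8
position: [590.1, -5.0, 162.6]
tcp_rot: [[-0.941, -0.086, -0.326], [-0.082, 0.996, -0.028], [0.328, 0.001, -0.945]]
wrist_force: [-2.2, 0.2, 2.7]
width: 0.866
finger_force: 60.0
```

Call:
carry_out(targets=[{"xyz":[0,0,0.0015],"twist":[0,0,0],"grip":0.4},{"xyz":[0,0,0.0005],"twist":[0,0,0],"grip":0.4},{"xyz":[0,0,0],"twist":[0,0,0],"grip":0.4}])

```text
time: 10.1
position: [589.4, -5.1, 160.8]
tcp_rot: [[-0.941, -0.086, -0.326], [-0.082, 0.996, -0.028], [0.328, 0.001, -0.945]]
wrist_force: [-2.1, 0.4, 3.3]
width: 0.864
finger_force: 60.0
```

Call:
carry_out(targets=[{"xyz":[0,0,0.0015],"twist":[0,0,0],"grip":0.4},{"xyz":[0,0,0.0005],"twist":[0,0,0],"grip":0.4},{"xyz":[0,0,0],"twist":[0,0,0],"grip":0.4}])

```text
time: 10.4
position: [589.2, -5.1, 160.0]
tcp_rot: [[-0.942, -0.086, -0.326], [-0.082, 0.996, -0.028], [0.327, 0.001, -0.945]]
wrist_force: [-1.2, 0.3, 10.1]
width: 0.865
finger_force: 60.0
```

Call:
carry_out(targets=[{"xyz":[0,0,0.001],"twist":[0,0,0],"grip":0.4},{"xyz":[0,0,0.001],"twist":[0,0,0],"grip":0.4},{"xyz":[0,0,0],"twist":[0,0,0],"grip":0.4}])

```text
time: 10.7
position: [589.4, -5.1, 159.9]
tcp_rot: [[-0.942, -0.086, -0.324], [-0.082, 0.996, -0.027], [0.325, 0.001, -0.946]]
wrist_force: [-0.8, 0.4, 23.0]
width: 0.869
finger_force: 60.0
```

Call:
carry_out(targets=[{"xyz":[0,0,-0.002],"twist":[0,0,0],"grip":0.4},{"xyz":[0,0,0],"twist":[0,0,0],"grip":0},{"xyz":[0,0,0],"twist":[0,0,0],"grip":0},{"xyz":[0,0,0],"twist":[0,0,0],"grip":0},{"xyz":[0,0,0],"twist":[0,0,0],"grip":0}])

```text
time: 11.2
position: [589.0, -5.1, 158.6]
tcp_rot: [[-0.941, -0.086, -0.326], [-0.082, 0.996, -0.028], [0.327, 0.001, -0.945]]
wrist_force: [0.8, -0.1, 0.5]
width: 1.001
finger_force: 0.0
```

Call:
carry_out(targets=[{"xyz":[0,0,-0.005],"twist":[0,0,0],"grip":0},{"xyz":[0,0,-0.015],"twist":[0,0,0],"grip":0},{"xyz":[0,0,-0.03],"twist":[0,0,0],"grip":0},{"xyz":[0,0,-0.035],"twist":[0,0,0],"grip":0},{"xyz":[0,0,-0.035],"twist":[0,0,0],"grip":0},{"xyz":[0,0,0],"twist":[0,0,0],"grip":0}])

```text
time: 11.8
position: [631.6, -1.6, 278.3]
tcp_rot: [[-0.944, -0.086, -0.317], [-0.082, 0.996, -0.028], [0.319, -0.0, -0.948]]
wrist_force: [1.3, 0.0, 1.5]
width: 0.996
finger_force: 0.0
```

```bash
cat > lk3.py <<'E'
from st import *
s,col,q,W=look("side")
P=q.reshape(-1,3); P=P[np.isfinite(P).all(1)]
for n0,x in (("long",489),("short",449),("racked",530.5)):
    m=(abs(P[:,0]-x)<9)&(abs(P[:,1]+54)<60)&(P[:,2]>289)&(P[:,2]<440)
    if m.sum()<60: continue
    c,n,Q=plane(P[m],t=2); n*=-np.sign(n[0]);print(n0,"c",c.round(1),"n",n.round(4),len(Q),"y",np.percentile(Q[:,1],[0,3,97,100]).round(1),"zmax",np.percentile(Q[:,2],[99,100]).round(1))
import sys
if len(sys.argv)>1: cv2.imwrite(sys.argv[1],cv2.resize(col[100:340,250:450],(500,600),interpolation=cv2.INTER_CUBIC))
E
python3 lk3.py
python3 - <<'E'
from go import *
a=42; Tp=180+a
Rp=frame(SY,Tp); g=SG+Rz(SY)@[10,0,0]
p=g+19*Rp[:,2]; up=p-120*Rp[:,2]
mid=np.array([600,-160,330.]); 
rows([(mid,frame(3,205)),(up,Rp),(p,Rp)],[6,6,5])
E
```

```text
t 11.8 tcp in slot axes [496.1 -54.5 476.7]
long c [490.4 -56.7 354.9] n [-0.9999  0.0098 -0.004 ] 809 y [-98.3 -94.4 -17.1 -14.1] zmax [409.9 411.4]
racked c [530.5 -63.4 368.7] n [-9.998e-01  1.830e-02 -6.000e-04] 403 y [-92.6 -89.9 -19.5 -16. ] zmax [425.5 426. ]
[0.0098, -0.0259, -0.0063] [-0.0021, 0.0181, 0.0053]
[0.0098, -0.0259, -0.0061] [-0.0021, 0.0181, 0.0053]
[0.0098, -0.0259, -0.006] [-0.0021, 0.0181, 0.0053]
[0.0097, -0.026, -0.0059] [-0.0021, 0.0181, 0.0053]
[0.0097, -0.026, -0.0058] [-0.0021, 0.0181, 0.0053]
[0.0097, -0.026, -0.0056] [-0.0021, 0.0181, 0.0053]
->  [ 600. -160.  330.] q [ -11.   30.   68.   -6.  106. -105.] err 0.0
[-0.0178, -0.0208, 0.0318] [-0.0018, 0.0494, 0.0027]
[-0.0194, -0.0208, 0.0308] [-0.0018, 0.0494, 0.0027]
[-0.021, -0.0208, 0.0298] [-0.0018, 0.0494, 0.0027]
[-0.0225, -0.0208, 0.0287] [-0.0018, 0.0494, 0.0027]
[-0.0239, -0.0208, 0.0275] [-0.0018, 0.0494, 0.0027]
[-0.0253, -0.0208, 0.0262] [-0.0018, 0.0494, 0.0027]
->  [ 622.8 -283.9  112.1] q [ -18.   56.   56.  -14.  108. -109.] err 0.0
[-0.0, -0.0, 0.024] [0.0, 0.0, 0.0]
[-0.0, -0.0, 0.024] [0.0, 0.0, 0.0]
[-0.0, -0.0, 0.024] [0.0, 0.0, 0.0]
[-0.0, -0.0, 0.024] [0.0, 0.0, 0.0]
[-0.0, -0.0, 0.024] [0.0, 0.0, 0.0]
->  [ 542.6 -286.6   22.9] q [ -20.   54.   71.  -14.   94. -107.] err 0.0
```

Call:
carry_out(targets=[{"xyz":[0.01,-0.026,-0.0063],"twist":[-0.002,0.018,0.005],"grip":0},{"xyz":[0.01,-0.026,-0.006],"twist":[-0.002,0.018,0.005],"grip":0},{"xyz":[0.01,-0.026,-0.006],"twist":[-0.002,0.018,0.005],"grip":0},{"xyz":[0.01,-0.026,-0.006],"twist":[-0.002,0.018,0.005],"grip":0},{"xyz":[0.01,-0.026,-0.006],"twist":[-0.002,0.018,0.005],"grip":0},{"xyz":[0.01,-0.026,-0.006],"twist":[-0.002,0.018,0.005],"grip":0}])

```text
time: 12.45
position: [596.4, -161.4, 327.8]
tcp_rot: [[-0.902, -0.054, -0.429], [-0.049, 0.999, -0.022], [0.429, 0.001, -0.903]]
wrist_force: [0.8, -0.4, 0.2]
width: 0.999
finger_force: 0.0
```

Call:
carry_out(targets=[{"xyz":[-0.018,-0.021,0.0318],"twist":[-0.0018,0.0494,0.0027],"grip":0},{"xyz":[-0.0194,-0.021,0.031],"twist":[-0.0018,0.0494,0.0027],"grip":0},{"xyz":[-0.021,-0.021,0.03],"twist":[-0.0018,0.0494,0.0027],"grip":0},{"xyz":[-0.0225,-0.021,0.0287],"twist":[-0.0018,0.0494,0.0027],"grip":0},{"xyz":[-0.024,-0.021,0.0275],"twist":[-0.0018,0.0494,0.0027],"grip":0},{"xyz":[-0.025,-0.021,0.0262],"twist":[-0.0018,0.0494,0.0027],"grip":0},{"xyz":[0,0,0],"twist":[0,0,0],"grip":0},{"xyz":[0,0,0],"twist":[0,0,0],"grip":0}])

```text
time: 13.25
position: [617.8, -285.1, 107.7]
tcp_rot: [[-0.737, -0.034, -0.675], [-0.026, 0.999, -0.021], [0.675, 0.002, -0.737]]
wrist_force: [-0.1, 0.2, -0.1]
width: 0.999
finger_force: 0.0
```

```bash
cat > pk.py <<'E'
from go import *
Rp=frame(2.0,222); g=np.array([545.3,-286.7,37])+Rz(2)@[10,0,0]; p=g+19*Rp[:,2]
s=arm.observe(); print("err tool axes mm",(s["tcp_rot"].T@(p-s["position"])).round(1),"rv",Ro.from_matrix(s["tcp_rot"].T@Rp).as_rotvec().round(4),s["wrist_force"].round(1))
E
python3 pk.py
```

```text
err tool axes mm [ -1.8   0.7 113.4] rv [ 0.0021 -0.0085  0.0006] [-0.1  0.2 -0.1]
```

Call:
carry_out(targets=[{"xyz":[-0.001,0.0004,0.025],"twist":[0.002,-0.008,0],"grip":0},{"xyz":[0,0,0.025],"twist":[0,0,0],"grip":0},{"xyz":[0,0,0.025],"twist":[0,0,0],"grip":0},{"xyz":[0,0,0],"twist":[0,0,0],"grip":0},{"xyz":[0,0,0],"twist":[0,0,0],"grip":0}])

```text
time: 13.75
position: [571.1, -286.6, 56.4]
tcp_rot: [[-0.747, -0.036, -0.664], [-0.026, 0.999, -0.026], [0.664, -0.002, -0.748]]
wrist_force: [0.6, 0.0, 1.2]
width: 1.002
finger_force: 0.0
```

```bash
python3 pk.py
python3 - <<'E'
from h import *
col=cam("side")[0]; cv2.imwrite("pics/s5.png",cv2.resize(col[180:360,320:520],(660,594),interpolation=cv2.INTER_CUBIC))
E
```

```text
err tool axes mm [-1.  1. 44.] rv [-0.0028  0.0068 -0.0005] [0.6 0.  1.2]
```

View pics/s5.png

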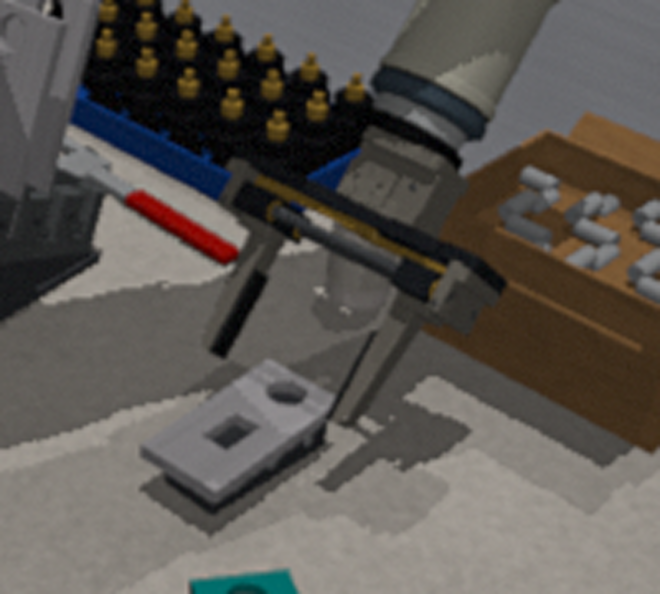

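Call:
carry_out(targets=[{"xyz":[-0.0005,0.001,0.015],"twist":[-0.002,0.005,0],"grip":0},{"xyz":[0,0,0.015],"twist":[0,0,0],"grip":0},{"xyz":[0,0,0.012],"twist":[0,0,0],"grip":0},{"xyz":[0,0,0],"twist":[0,0,0],"grip":0},{"xyz":[0,0,0],"twist":[0,0,0],"grip":0}])

```text
time: 14.3
position: [541.4, -286.9, 21.4]
tcp_rot: [[-0.741, -0.034, -0.671], [-0.026, 0.999, -0.023], [0.671, 0.001, -0.741]]
wrist_force: [0.2, -1.3, 0.2]
width: 0.996
finger_force: 0.0
```

```bash
python3 pk.py
```

```text
err tool axes mm [ 0.1  0.  -1.9] rv [ 0.0008 -0.0029  0.0001] [ 0.2 -1.3  0.2]
```

Call:
carry_out(targets=[{"xyz":[0,0,0],"twist":[0,0,0],"grip":0.2},{"xyz":[0,0,0],"twist":[0,0,0],"grip":0.3},{"xyz":[0,0,0],"twist":[0,0,0],"grip":0.5},{"xyz":[0,0,0],"twist":[0,0,0],"grip":0.5},{"xyz":[0,0,0],"twist":[0,0,0],"grip":0.5},{"xyz":[0,0,0],"twist":[0,0,0],"grip":0.5}], force=40)

```text
time: 14.9
position: [542.1, -286.8, 21.9]
tcp_rot: [[-0.742, -0.035, -0.67], [-0.026, 0.999, -0.023], [0.67, 0.0, -0.742]]
wrist_force: [0.8, 0.6, 1.6]
width: 0.667
finger_force: 40.0
```

Call:
carry_out(targets=[{"xyz":[0,0,0],"twist":[0,0,0],"grip":0.5},{"xyz":[0,0,0],"twist":[0,0,0],"grip":0.5}], force=58)

```text
time: 15.1
position: [542.1, -286.8, 21.9]
tcp_rot: [[-0.742, -0.035, -0.67], [-0.026, 0.999, -0.023], [0.67, 0.0, -0.742]]
wrist_force: [2.5, 0.6, 2.0]
width: 0.664
finger_force: 58.0
```

```bash
python3 pk.py;  python3 - <<'E'
from go import *
# lift straight up 60 (world), then to hover over slot1
Rp=frame(2.0,222); s=arm.observe(); p0=s["position"]
Rf=frame(YR,152); gx=19*np.array([0,0,1.])
h=slot1+M[:,2]*(75+140)+Rf@gx
mid=np.array([560,-180,300.])
rows([(p0+[0,0,70],s["tcp_rot"]),(mid,frame(3.5,185)),(h,Rf)],[3,8,8])
E
```

```text
err tool axes mm [ 0.3  0.  -1.1] rv [ 0.0003 -0.0015 -0.    ] [2.5 0.6 2. ]
[0.0156, 0.0, -0.0173] [0.0, 0.0, 0.0]
[0.0156, 0.0, -0.0173] [0.0, 0.0, 0.0]
[0.0156, 0.0, -0.0173] [0.0, 0.0, 0.0]
->  [ 542.1 -286.8   91.9] q [ -20.   50.   71.  -14.   99. -109.] err 0.0
[0.0154, 0.0133, -0.0211] [0.0014, -0.0809, -0.0031]
[0.0136, 0.0133, -0.0223] [0.0014, -0.0809, -0.0031]
[0.0117, 0.0133, -0.0234] [0.0014, -0.0809, -0.0031]
[0.0098, 0.0133, -0.0242] [0.0014, -0.0809, -0.0031]
[0.0077, 0.0133, -0.025] [0.0014, -0.0809, -0.0031]
[0.0057, 0.0133, -0.0255] [0.0014, -0.0809, -0.0031]
[0.0035, 0.0133, -0.0259] [0.0014, -0.0809, -0.0031]
[0.0014, 0.0132, -0.0261] [0.0014, -0.0809, -0.0031]
->  [ 560. -180.  300.] q [ -17.   16.   89.   -2.   80. -110.] err 0.0
[-0.0061, 0.0216, 0.0045] [-0.0006, -0.072, -0.0028]
[-0.0059, 0.0216, 0.005] [-0.0006, -0.072, -0.0028]
[-0.0056, 0.0216, 0.0054] [-0.0006, -0.072, -0.0028]
[-0.0052, 0.0216, 0.0058] [-0.0006, -0.072, -0.0028]
[-0.0048, 0.0215, 0.0062] [-0.0006, -0.072, -0.0028]
[-0.0044, 0.0215, 0.0065] [-0.0006, -0.072, -0.0028]
[-0.004, 0.0215, 0.0068] [-0.0006, -0.072, -0.0028]
[-0.0036, 0.0215, 0.0071] [-0.0006, -0.072, -0.0028]
->  [595.2  -4.6 259.7] q [  -3.    2.  116.    6.   34. -102.] err 0.0
```

Call:
carry_out(targets=[{"xyz":[0.0156,0,-0.0173],"twist":[0,0,0],"grip":0.5},{"xyz":[0.0156,0,-0.0173],"twist":[0,0,0],"grip":0.5},{"xyz":[0.0156,0,-0.0173],"twist":[0,0,0],"grip":0.5},{"xyz":[0.0154,0.0133,-0.0211],"twist":[0.0014,-0.081,-0.003],"grip":0.5},{"xyz":[0.0136,0.0133,-0.0223],"twist":[0.0014,-0.081,-0.003],"grip":0.5},{"xyz":[0.0117,0.0133,-0.0234],"twist":[0.0014,-0.081,-0.003],"grip":0.5},{"xyz":[0.0098,0.0133,-0.0242],"twist":[0.0014,-0.081,-0.003],"grip":0.5},{"xyz":[0.0077,0.0133,-0.025],"twist":[0.0014,-0.081,-0.003],"grip":0.5}])

```text
time: 15.9
position: [553.3, -219.6, 225.3]
tcp_rot: [[-0.947, -0.051, -0.318], [-0.049, 0.999, -0.016], [0.319, 0.001, -0.948]]
wrist_force: [-1.1, -0.1, -0.9]
width: 0.664
finger_force: 58.0
```

Call:
carry_out(targets=[{"xyz":[0.0057,0.0133,-0.0255],"twist":[0.0014,-0.081,-0.003],"grip":0.5},{"xyz":[0.0035,0.0133,-0.026],"twist":[0.0014,-0.081,-0.003],"grip":0.5},{"xyz":[0.0014,0.0133,-0.026],"twist":[0.0014,-0.081,-0.003],"grip":0.5},{"xyz":[0,0,0],"twist":[0,0,0],"grip":0.5},{"xyz":[0,0,0],"twist":[0,0,0],"grip":0.5}])

```text
time: 16.4
position: [559.4, -180.0, 301.6]
tcp_rot: [[-0.995, -0.061, -0.085], [-0.061, 0.998, -0.007], [0.085, -0.002, -0.996]]
wrist_force: [1.0, -0.3, -1.6]
width: 0.665
finger_force: 58.0
```

Run:
```python
from go import *
print(arm.observe()["position"],arm.observe()["width"])
Rf=frame(YR,152); gx=19*np.array([0,0,1.])
h=slot1+M[:,2]*(75+140)+Rf@gx
rows([(h,Rf)],[8])
```

```text
[ 559.42009934 -179.96704972  301.60880987] 0.6654680731566815
[-0.0062, 0.0216, 0.0047] [-0.0008, -0.0718, -0.0028]
[-0.0059, 0.0216, 0.0051] [-0.0008, -0.0718, -0.0028]
[-0.0056, 0.0216, 0.0056] [-0.0008, -0.0718, -0.0028]
[-0.0052, 0.0216, 0.006] [-0.0008, -0.0718, -0.0028]
[-0.0049, 0.0215, 0.0064] [-0.0008, -0.0718, -0.0028]
[-0.0045, 0.0215, 0.0067] [-0.0008, -0.0718, -0.0028]
[-0.004, 0.0215, 0.007] [-0.0008, -0.0718, -0.0028]
[-0.0036, 0.0215, 0.0073] [-0.0008, -0.0718, -0.0028]
->  [595.2  -4.6 259.7] q [  -3.    2.  116.    6.   34. -102.] err 0.0
```

Call:
carry_out(targets=[{"xyz":[-0.0062,0.0216,0.0047],"twist":[-0.0008,-0.0718,-0.0028],"grip":0.5},{"xyz":[-0.0059,0.0216,0.005],"twist":[-0.0008,-0.0718,-0.0028],"grip":0.5},{"xyz":[-0.0056,0.0216,0.0056],"twist":[-0.0008,-0.0718,-0.0028],"grip":0.5},{"xyz":[-0.0052,0.0216,0.006],"twist":[-0.0008,-0.0718,-0.0028],"grip":0.5},{"xyz":[-0.0049,0.0215,0.0064],"twist":[-0.0008,-0.0718,-0.0028],"grip":0.5},{"xyz":[-0.0045,0.0215,0.0067],"twist":[-0.0008,-0.0718,-0.0028],"grip":0.5},{"xyz":[-0.004,0.0215,0.007],"twist":[-0.0008,-0.0718,-0.0028],"grip":0.5},{"xyz":[-0.0036,0.0215,0.0073],"twist":[-0.0008,-0.0718,-0.0028],"grip":0.5}])

```text
time: 17.2
position: [594.9, -4.0, 256.0]
tcp_rot: [[-0.881, -0.084, 0.465], [-0.073, 0.996, 0.04], [-0.467, 0.001, -0.884]]
wrist_force: [0.3, -0.9, -1.2]
width: 0.669
finger_force: 58.0
```

Call:
carry_out(targets=[{"xyz":[0,0,0],"twist":[0,0,0],"grip":0.5},{"xyz":[0,0,0],"twist":[0,0,0],"grip":0.5},{"xyz":[0,0,0],"twist":[0,0,0],"grip":0.5}])

```text
time: 17.5
position: [596.2, -5.2, 257.9]
tcp_rot: [[-0.881, -0.083, 0.465], [-0.073, 0.997, 0.04], [-0.467, 0.001, -0.884]]
wrist_force: [0.8, 0.1, -2.6]
width: 0.666
finger_force: 58.0
```

```bash
cat > lk4.py <<'E'
from st import *
import sys
s,col,q,W=look("side"); print("slot1",(slot1@M).round(1),"tool z,y slot",(M.T@s["tcp_rot"])[:,2].round(4),(M.T@s["tcp_rot"])[:,1].round(4),"F slot",(s["wrist_force"]@M).round(1))
print("grasp in slot axes",((s["position"]-19*s["tcp_rot"][:,2])@M).round(1))
P=q.reshape(-1,3); P=P[np.isfinite(P).all(1)]
m=(abs(P[:,0]-449)<12)&(abs(P[:,1]+54)<36)&(P[:,2]>284)&(P[:,2]<580)
c,n,Q=plane(P[m],t=2); n*=-np.sign(n[0]);print("short c",c.round(1),"n",n.round(4),len(Q),"y",np.percentile(Q[:,1],[0,3,97,100]).round(1),"z",np.percentile(Q[:,2],[0,1,99,100]).round(1))
if len(sys.argv)>1: cv2.imwrite(sys.argv[1],cv2.resize(col[60:300,230:430],(500,600),interpolation=cv2.INTER_CUBIC))
E
python3 lk4.py pics/s6.png
```

```text
t 17.5 tcp in slot axes [469.7 -55.  445.4]
slot1 [454.  -54.4 244.5] tool z,y slot [ 7.412e-01  7.000e-04 -6.713e-01] [0.    1.    0.001] F slot [ 1.7  0.  -2.2]
grasp in slot axes [455.6 -55.  458.1]
short c [450.2 -54.6 426.1] n [-1.      0.0022 -0.0043] 525 y [-88.4 -86.2 -24.8 -18.6] z [383.6 384.4 474.3 495.6]
```

View pics/s6.png

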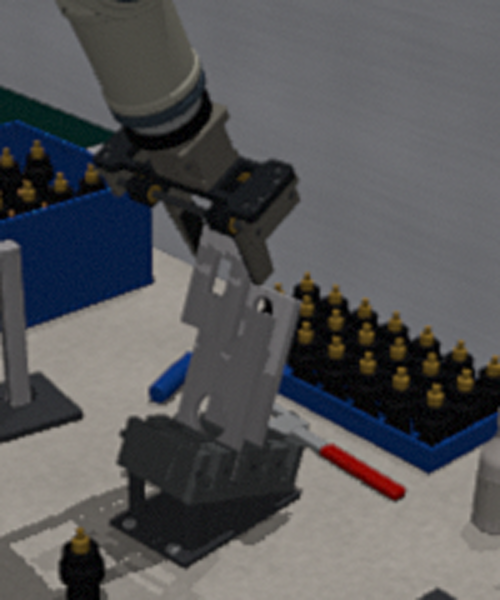

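Call:
carry_out(targets=[{"xyz":[0.0145,0,0.0124],"twist":[0,0,0],"grip":0.5},{"xyz":[0.0141,0,0.01275],"twist":[0,0,0],"grip":0.5},{"xyz":[0.0141,0,0.01275],"twist":[0,0,0],"grip":0.5},{"xyz":[0.0141,0,0.01275],"twist":[0,0,0],"grip":0.5},{"xyz":[0.0126,0,0.0114],"twist":[0,0,0],"grip":0.5},{"xyz":[0,0,0],"twist":[0,0,0],"grip":0.5},{"xyz":[0,0,0],"twist":[0,0,0],"grip":0.5},{"xyz":[0,0,0],"twist":[0,0,0],"grip":0.5}])

```text
time: 18.35
position: [564.9, -7.3, 171.9]
tcp_rot: [[-0.88, -0.083, 0.468], [-0.073, 0.997, 0.04], [-0.47, 0.001, -0.883]]
wrist_force: [-0.3, 0.2, -0.8]
width: 0.669
finger_force: 58.0
```

```bash
python3 lk4.py
```

```text
t 18.35 tcp in slot axes [469.6 -54.6 353.8]
slot1 [454.  -54.4 244.5] tool z,y slot [ 7.436e-01  7.000e-04 -6.686e-01] [2.0e-04 1.0e+00 1.2e-03] F slot [-0.   0.2 -0.8]
grasp in slot axes [455.4 -54.6 366.6]
short c [450.4 -54.  331.5] n [-1.     0.004 -0.003] 443 y [-88.  -85.4 -24.  -20.1] z [292.3 293.2 374.  378.2]
```

Call:
carry_out(targets=[{"xyz":[0.0042,0,0.0029],"twist":[0,0,0],"grip":0.5},{"xyz":[0.0037,0,0.0033],"twist":[0,0,0],"grip":0.5},{"xyz":[0.0037,0,0.0033],"twist":[0,0,0],"grip":0.5},{"xyz":[0,0,0],"twist":[0,0,0],"grip":0.5},{"xyz":[0,0,0],"twist":[0,0,0],"grip":0.5}], force=60)

```text
time: 18.9
position: [557.6, -7.4, 156.6]
tcp_rot: [[-0.881, -0.083, 0.466], [-0.073, 0.997, 0.04], [-0.468, 0.001, -0.884]]
wrist_force: [0.3, 0.3, -1.8]
width: 0.667
finger_force: 60.0
```

```bash
python3 lk4.py
```

```text
t 18.9 tcp in slot axes [468.  -54.  336.9]
slot1 [454.  -54.4 244.5] tool z,y slot [ 0.7421  0.0012 -0.6703] [-3.0e-04  1.0e+00  1.5e-03] F slot [ 0.9  0.3 -1.6]
grasp in slot axes [453.9 -54.1 349.7]
short c [448.7 -53.8 318.3] n [-1.      0.0091 -0.0019] 405 y [-87.9 -86.3 -23.6 -21.2] z [284.2 284.6 356.7 375.8]
```

Call:
carry_out(targets=[{"xyz":[0.0022,0,0.002],"twist":[0,0,0],"grip":0.5},{"xyz":[0.0022,0,0.002],"twist":[0,0,0],"grip":0.5},{"xyz":[0,0,0],"twist":[0,0,0],"grip":0.5}])

```text
time: 19.25
position: [555.5, -7.6, 150.9]
tcp_rot: [[-0.881, -0.083, 0.467], [-0.073, 0.997, 0.04], [-0.468, 0.001, -0.884]]
wrist_force: [-0.1, 0.3, -0.6]
width: 0.665
finger_force: 60.0
```

Call:
carry_out(targets=[{"xyz":[0.0015,0,0.0013],"twist":[0,0,0],"grip":0.5},{"xyz":[0,0,0],"twist":[0,0,0],"grip":0.5}])

```text
time: 19.45
position: [555.9, -7.7, 149.9]
tcp_rot: [[-0.88, -0.083, 0.468], [-0.073, 0.997, 0.04], [-0.47, 0.001, -0.883]]
wrist_force: [2.7, -0.1, 0.6]
width: 0.666
finger_force: 60.0
```

Call:
carry_out(targets=[{"xyz":[0.0015,0,0.0013],"twist":[0,0,0],"grip":0.5},{"xyz":[0,0,0],"twist":[0,0,0],"grip":0.5}])

```text
time: 19.65
position: [556.0, -7.9, 148.8]
tcp_rot: [[-0.879, -0.083, 0.47], [-0.073, 0.997, 0.04], [-0.472, 0.001, -0.882]]
wrist_force: [3.3, 0.8, 4.4]
width: 0.669
finger_force: 60.0
```

Call:
carry_out(targets=[{"xyz":[0.0015,0,0.0013],"twist":[0,0,0],"grip":0.5},{"xyz":[0,0,0],"twist":[0,0,0],"grip":0.5}])

```text
time: 19.85
position: [554.7, -7.9, 146.5]
tcp_rot: [[-0.879, -0.083, 0.469], [-0.073, 0.997, 0.04], [-0.471, 0.001, -0.882]]
wrist_force: [5.7, 0.6, 0.8]
width: 0.667
finger_force: 60.0
```

Call:
carry_out(targets=[{"xyz":[0.0015,0,0.0013],"twist":[0,0,0],"grip":0.5},{"xyz":[0,0,0],"twist":[0,0,0],"grip":0.5}])

```text
time: 20.05
position: [552.8, -7.9, 143.5]
tcp_rot: [[-0.88, -0.083, 0.467], [-0.073, 0.997, 0.04], [-0.468, 0.001, -0.884]]
wrist_force: [4.5, -0.7, -1.6]
width: 0.67
finger_force: 60.0
```

```bash
python3 lk4.py
```

```text
t 20.05 tcp in slot axes [468.  -54.1 323. ]
slot1 [454.  -54.4 244.5] tool z,y slot [ 0.7424  0.001  -0.67  ] [-2.0e-04  1.0e+00  1.3e-03] F slot [ 4.8 -1.  -0. ]
grasp in slot axes [453.9 -54.1 335.8]
short c [449.  -53.4 311.9] n [-0.9995  0.031  -0.0075] 291 y [-89.9 -85.3 -24.5 -22.1] z [284.  284.9 341.4 343.4]
```

Call:
carry_out(targets=[{"xyz":[0.0022,0,0.002],"twist":[0,0,0],"grip":0.5},{"xyz":[0.0015,0,0.0013],"twist":[0,0,0],"grip":0.5},{"xyz":[0,0,0],"twist":[0,0,0],"grip":0.5}])

```text
time: 20.4
position: [550.9, -8.0, 138.6]
tcp_rot: [[-0.881, -0.083, 0.466], [-0.073, 0.997, 0.04], [-0.468, 0.001, -0.884]]
wrist_force: [4.8, 0.0, -3.0]
width: 0.669
finger_force: 60.0
```

Call:
carry_out(targets=[{"xyz":[0.0022,0,0.002],"twist":[0,0,0],"grip":0.5},{"xyz":[0.0015,0,0.0013],"twist":[0,0,0],"grip":0.5},{"xyz":[0,0,0],"twist":[0,0,0],"grip":0.5}])

```text
time: 20.7
position: [549.2, -8.2, 134.0]
tcp_rot: [[-0.881, -0.083, 0.466], [-0.073, 0.997, 0.04], [-0.468, 0.001, -0.884]]
wrist_force: [5.3, -0.4, -3.0]
width: 0.664
finger_force: 60.0
```

```bash
python3 lk4.py
```

```text
t 20.7 tcp in slot axes [467.8 -54.1 312.8]
slot1 [454.  -54.4 244.5] tool z,y slot [ 0.742   0.0011 -0.6704] [-2.0e-04  1.0e+00  1.4e-03] F slot [ 5.9 -0.8 -1. ]
grasp in slot axes [453.7 -54.1 325.6]
short c [448.6 -52.6 308. ] n [-0.9994 -0.022  -0.0272] 228 y [-89.6 -85.6 -23.4 -21.9] z [284.3 284.7 332.7 351.9]
```

Call:
carry_out(targets=[{"xyz":[0.0015,0,0.0013],"twist":[0,0,0],"grip":0.5},{"xyz":[0.0015,0,0.0013],"twist":[0,0,0],"grip":0.5},{"xyz":[0,0,0],"twist":[0,0,0],"grip":0.5}])

```text
time: 21.05
position: [547.9, -8.3, 130.4]
tcp_rot: [[-0.881, -0.083, 0.466], [-0.073, 0.997, 0.04], [-0.468, 0.001, -0.884]]
wrist_force: [6.6, 0.1, -2.6]
width: 0.672
finger_force: 60.0
```

Call:
carry_out(targets=[{"xyz":[0.0011,0,0.001],"twist":[0,0,0],"grip":0.5},{"xyz":[0,0,0],"twist":[0,0,0],"grip":0.5}])

```text
time: 21.25
position: [547.5, -8.3, 129.1]
tcp_rot: [[-0.881, -0.083, 0.467], [-0.073, 0.997, 0.04], [-0.468, 0.001, -0.884]]
wrist_force: [5.3, -0.4, -1.6]
width: 0.668
finger_force: 60.0
```

Call:
carry_out(targets=[{"xyz":[0.0011,0,0.001],"twist":[0,0,0],"grip":0.5},{"xyz":[0,0,0],"twist":[0,0,0],"grip":0.5}])

```text
time: 21.45
position: [547.9, -8.3, 128.5]
tcp_rot: [[-0.88, -0.083, 0.468], [-0.073, 0.997, 0.04], [-0.47, 0.001, -0.883]]
wrist_force: [5.1, 1.3, 3.7]
width: 0.668
finger_force: 60.0
```

Call:
carry_out(targets=[{"xyz":[0.0011,0,0.001],"twist":[0,0,0],"grip":0.5},{"xyz":[0,0,0],"twist":[0,0,0],"grip":0.5}])

```text
time: 21.65
position: [548.5, -8.3, 128.3]
tcp_rot: [[-0.878, -0.083, 0.471], [-0.073, 0.997, 0.04], [-0.472, 0.001, -0.881]]
wrist_force: [2.9, 3.4, 14.6]
width: 0.666
finger_force: 60.0
```

Call:
carry_out(targets=[{"xyz":[0.0011,0,0.001],"twist":[0,0,0],"grip":0.5},{"xyz":[0,0,0],"twist":[0,0,0],"grip":0.5}])

```text
time: 21.85
position: [549.1, -8.3, 128.1]
tcp_rot: [[-0.877, -0.083, 0.473], [-0.073, 0.997, 0.04], [-0.475, 0.001, -0.88]]
wrist_force: [1.4, 3.9, 23.7]
width: 0.67
finger_force: 60.0
```

```bash
python3 lk4.py; python3 lk3.py
```

```text
t 21.85 tcp in slot axes [469.7 -54.3 307.3]
slot1 [454.  -54.4 244.5] tool z,y slot [ 7.470e-01  3.000e-04 -6.648e-01] [5.e-04 1.e+00 1.e-03] F slot [-6.5  3.8 22.8]
grasp in slot axes [455.6 -54.3 319.9]
short c [450.3 -53.7 305. ] n [-0.9984  0.0191 -0.0538] 196 y [-88.8 -86.  -22.  -19.6] z [284.  284.5 325.6 330.8]
t 21.9 tcp in slot axes [469.7 -54.2 307.3]
long c [490.6 -68.8 363.2] n [-1.      0.0016  0.0049] 335 y [-97.4 -95.4 -18.1 -13.2] zmax [410.2 410.7]
short c [450.3 -56.2 308.3] n [-0.9988  0.0051  0.0488] 176 y [-101.4  -98.8  -23.1  -15.3] zmax [331.9 335.9]
racked c [531.  -69.4 376. ] n [-0.9997  0.02   -0.0101] 334 y [-91.1 -90.3 -19.9 -15.7] zmax [425.4 426.1]
```

Call:
carry_out(targets=[{"xyz":[-0.0015,0,-0.0013],"twist":[0,0,0],"grip":0.5},{"xyz":[0,0,0],"twist":[0,0,0],"grip":0},{"xyz":[0,0,0],"twist":[0,0,0],"grip":0},{"xyz":[0,0,0],"twist":[0,0,0],"grip":0},{"xyz":[0,0,0],"twist":[0,0,0],"grip":0},{"xyz":[0,0,0],"twist":[0,0,0],"grip":0}])

```text
time: 22.55
position: [546.2, -8.3, 126.6]
tcp_rot: [[-0.881, -0.084, 0.466], [-0.073, 0.997, 0.04], [-0.467, 0.002, -0.884]]
wrist_force: [-0.4, 0.3, 0.1]
width: 0.998
finger_force: 0.0
```

Call:
carry_out(targets=[{"xyz":[0,0,-0.01],"twist":[0,0,0],"grip":0},{"xyz":[0,0,-0.02],"twist":[0,0,0],"grip":0},{"xyz":[0,0,-0.03],"twist":[0,0,0],"grip":0},{"xyz":[0,0,-0.03],"twist":[0,0,0],"grip":0},{"xyz":[0,0,-0.03],"twist":[0,0,0],"grip":0},{"xyz":[0,0,-0.03],"twist":[0,0,0],"grip":0},{"xyz":[0,0,0],"twist":[0,0,0],"grip":0},{"xyz":[0,0,0],"twist":[0,0,0],"grip":0}])

```text
time: 23.35
position: [476.7, -14.5, 260.3]
tcp_rot: [[-0.88, -0.083, 0.469], [-0.073, 0.997, 0.04], [-0.47, 0.001, -0.883]]
wrist_force: [-1.0, 0.5, -0.2]
width: 0.997
finger_force: 0.0
```

```bash
python3 lk3.py pics/s7.png
```

```text
t 23.35 tcp in slot axes [356.2 -54.4 406.7]
long c [490.4 -63.2 361.3] n [-0.9997  0.0227 -0.0098] 565 y [-97.1 -95.3 -18.3 -14. ] zmax [410.2 411. ]
short c [450.3 -56.1 333.1] n [-1.      0.0058 -0.0033] 472 y [-87.9 -85.9 -25.3 -21.7] zmax [375.  375.9]
racked c [530.6 -66.2 369.9] n [-0.9999  0.0135  0.0043] 363 y [-91.8 -90.2 -21.1 -16.3] zmax [425.2 426. ]
```

View pics/s7.png

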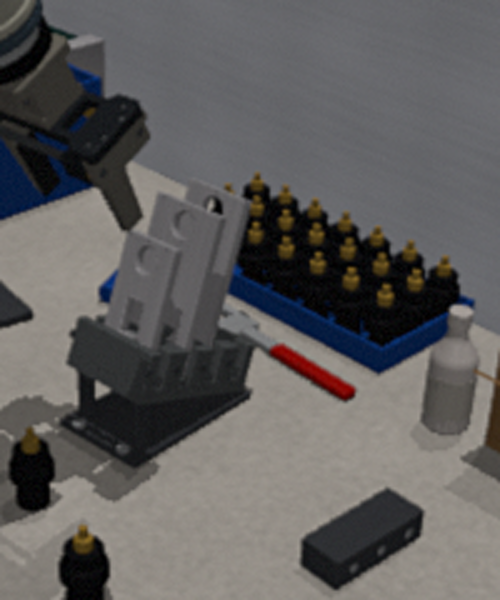

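The picture shows the three gauges standing in slots 1 to 3, hole ends up, with tops stepped by 35 and 15 mm as expected when all are fully home. The gripper is clear of everything.

```bash
python3 -c "
from bench import arm
print(arm.job_done())"
```

```text
the job is handed in; nothing more can be done
None
```

Both gauges stand fully home in the rack, the long one in the second slot and the short one in the front slot, both released, and I handed the job in at about 23 s; the hand-in gave no verdict.

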